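# Rotate the sanding-block stock in the sloped rack

### The job

Take the oldest cork block, the one at the low front end of the sloped rack, and lay it flat on the walnut-and-resin slab. Then load the fresh cork block that lies on the bench into the lane behind the other two, end to end with them, and push the whole row down until it is fully home against the front lip. Finally swing the steel latch bar over the lane behind the row until it rests fully down in its catch, without disturbing the tape measure or the cup beside the rack.

Things in the scene. Friction and masses are not known exactly. Their poses are not given: they have to be found in the camera images.
- lane: Sloped lane of a fixed plywood rack, low front end to the right, towards the slab. Origin: on the lane floor, mid-width, at the inner face of the front lip. x runs up the slope, to the robot's left, 20 degrees above level; y across the lane, towards the robot; z square to its floor. Floor x = 0 to 256 mm, 42 mm wide; side walls 9 mm thick rise 8 mm above it, the lip 10 mm.
- lane_rear (a point): Point on the lane's floor, mid-width, 215 mm up the lane from the lip: room to set a block down behind three. Blocks lie lengthwise, end to end; three reach from the lip to 181 mm. Cork grips the wood: blocks do not slide by themselves but must be pushed from behind (a row moves at under 3 N; a sudden 5 N or more means it is home). Open above here.
- front_board (a point): Middle of the lower edge of the front face of an upright board over the front block: vertical, 100 mm wide, 9 mm thick, 84 mm tall, about 50 mm above the lane floor. Only the front 28 mm of the block stand out before it; a gripper pointing straight down there hits it: lean the hand to the right, down the lane, 30 to 45 degrees. Behind it cheeks stand on the walls from 45 to 80 mm up the lane.
- front_block_mid (a point): Centre (half-way up) of the oldest block, first in the lane, at the front lip: a plain cork sanding block, 60 x 36 x 26 mm, 50 g. Own y along its 60 mm length, x across its 36 mm width (the width to grip), z up. Lift it 13 to 20 mm square to the lane floor to clear the lip, then draw it out to the right, down the lane. y points up the slope.
- second_block_mid (a point): Centre (half-way up) of the second block in the lane; it stays in the lane: a plain cork sanding block, 60 x 36 x 26 mm, 50 g. Own y along its 60 mm length, x across its 36 mm width (the width to grip), z up. y points up the slope.
- third_block_mid (a point): Centre (half-way up) of the third block in the lane; it stays in the lane: a plain cork sanding block, 60 x 36 x 26 mm, 50 g. Own y along its 60 mm length, x across its 36 mm width (the width to grip), z up. y points up the slope.
- fresh_block_mid (a point): Centre (half-way up) of the fresh block, lying flat on the bench beyond the rack's high end: a plain cork sanding block, 60 x 36 x 26 mm, 50 g. Own y along its 60 mm length, x across its 36 mm width (the width to grip), z up.
- slab: Walnut-and-resin slab lying flat to the right of the rack, fixed: 190 x 374 mm, top 30 to 31 mm above the bench. Origin: centre of its underside; y along its 374 mm length, x across it, z up. The walnut half is at x from 10 to 95 mm.
- slab_top (a point): Middle of the walnut half of the slab, on its top face: a good place for the oldest block.
- latch (a joint): Angle of the steel latch bar (rad): 0 = down in its catch; grows as it swings up and over towards the robot; 2.5 to 2.75 at the start (lying out on the robot's side). Stiff hinge: it stays where it is left; about 1 N at the tab moves it. Closed it crosses the lane at x = 184.5 to 194.5 mm, 14 to 22 mm above the floor, so it goes down only when the row of three is home.
- latch_hinge (a point): Point on the latch's hinge axis, which is parallel to the lane's x: at x = 189.5, y = 36.5, z = 18 mm of the lane. Steel hinge ears, 21 mm along the lane, stand round it up to 24 mm above the lane floor.
- latch_tab (a point): Centre of the tab at the latch's free end: 10 mm wide along the lane's x (pinch this), 20 mm along the bar, 14 mm thick. At angle q it is at the hinge + 97 mm x (-cos q along the lane's y, sin q along its z). It can pivot between finger pads. The catch, a steel fork on the far wall at lane y = -30 to -41 mm, rises 24 mm above the floor.
- tape_measure: Bystander: pocket tape measure, 35 x 72 x 62 mm, left and far. Origin at its underside.
- cup: Bystander: clear plastic mixing cup, 70 mm wide, 74 mm high, just beyond the rack's low end. Origin at its underside.
Mind the look-alikes: they are no part of the job. Leave any pink or purple look-alike of the part that bears front_block_mid alone.

How it is judged:
By the outcome, as a careful person would: the job done as asked, in the order asked, and still so for the second after the job is handed in, with the robot touching nothing.
It also fails if it takes over 72 s, if anything falls off the work surface, if the arm or the gripper's body presses on something with over 40 N, if the wrist force passes 120 N, or if a joint passes its speed limit or range.

### The arm

A 6-joint arm with a two-finger parallel gripper is mounted at the origin on the work surface; the furniture and walls round the work are solid. World frame = base frame: x ahead of the robot, y to its left, z up, the work surface at z = 0. Lengths are in m, angles in rad, forces in N, time in s.
With the tool pointing down it reaches from about 0.35 to 0.85 m from the base axis. Payload 8.1 kg.
Tool frame: the origin (TCP) lies midway between the tips of the shut fingers; the grasp point (between the pads) lies 19 mm behind it; z points along the fingers, y is the line along which they close (so a half turn about z gives the same grasp; the last joint's range is limited). The gripper opens to 93 mm and grips with 3 to 60 N. Pads are 15 mm wide; open, the fingers measure 128 mm over their backs; the gripper's body (75 mm by 188 mm) begins 65 mm behind the grasp point.
Start: joints at [-1.427, 0.13, 1.488, -0, 1.523, -0.085], TCP at [0.136, -0.584, 0.219] pointing down, gripper open.
Joint ranges: [-2.96, 2.96], [-0.89, 2.26], [0.02, 2.5], [-1.34, 4.48], [0, 2.73], [-2.66, 2.66]. Speed limits (rad/s): [2.39, 2.39, 2.79, 3.14, 3.14, 3.14].

### API

Orientations are given as a rotation vector (axis times angle).
In Python, from plant import read_state, read_camera, camera_model, close_job gives the robot as it stands. The module is installed in compiled form; this text tells all that it offers.
- The arm moves only by the tool carry_out, never from a script. Its argument "moves" is a list of rows, each an object of numbers: "jaw": the finger opening in m, from 0 to 0.093; "dx", "dy", "dz": the shift along the tool's x, y, z in m; "yaw": the turn about the tool's z in rad. In form: [{"jaw": .., "dx": .., "dy": .., "dz": .., "yaw": ..}, ...]. A call has 1 to 8 rows; each row shifts and turns the commanded pose from where the row before left it, along the tool's axes as they then stand; what a row does not reach is not made up. A row lasts 1/8 s, in which the tool goes at most 62.5 mm and 10.7 degrees, less where a joint would pass 70% of its speed; a pose out of reach is approached as far as the arm can. A call is refused whole if a number of a shift passes 0.0625 or a number of a turn 0.188, either way. A call with a gripper value outside its range is refused whole. The fingers move at their own pace and stop on an object; "grip_force" is the grip in N (left out, the last holds). Time passes only in rows, so rows that do not move let the fingers close. It gives the time, the measured TCP pose, the force, the opening and the grip force at its end, in the units of the state.
- read_state(): the state, without advancing time (a new reading comes with each control period).
- read_camera(name): name is "scene" or "side" or "wrist"; returns the picture (420x560x3 uint8, red, green, blue); there is no depth.
- camera_model(name): a dict with "camera_matrix" (3x3 intrinsics, pixels), "k1" (the pictures are not rectified: a ray, as slopes to the right and down, at radius r is drawn at 1 + k1 r^2 times it, then the intrinsics apply), "view" (4x4, takes a point from world to camera coordinates). Camera axes: x right, y up, looking along -z (the intrinsics and any distortion apply to the point x, -y, -z); pixel columns grow to the right and rows downward; lengths in m; the calibration is good to about 2 mm. A picture is of the moment at which its call begins: read the wrist's pose just before it. camera_model takes no time and is no camera call; for the wrist camera it gives the pose at the moment of the call.
- close_job(): hands the job in; it is judged then, once.
The state is a dict: "t": time; "q": joint angles; "dq": joint speeds; "joint_torque": joint torques, N m; "tool_pos": TCP position; "orientation": TCP orientation; "force": force on the tool from outside, world axes, zero at the start; "wrist_torque": the same for the moment, N m; "opening": finger opening in m; "gripper_force": force on a finger pad.
Only numpy, scipy, OpenCV 4.12 (cv2) and the standard library are available. Lean on these libraries where they do the work, as an engineer would, in place of code of your own. Each camera call takes 0.05 s, during which the arm holds its last target. There are 200 camera calls.

## Working session

There is one attempt and no reset: what is moved stays moved. The work goes in short steps, Python scripts to look and compute and a tool call to move; the robot and the scene stay as the last step left them, time stands still between calls to the robot, and variables do not carry over. Pictures are saved under pics/ and viewed, at most 10 in all, crops included, and the job is handed in when it is done.

Besides the shell and the picture viewer there is one more tool, called after ">>>" in YAML: its name, and indented under it one key for each argument. carry_out: Moves the arm, as the interface text tells. Its arguments: {"type":"object","properties":{"moves":{"type":"array","items":{"type":"object","properties":{"jaw":{"type":"number"},"dx":{"type":"number"},"dy":{"type":"number"},"dz":{"type":"number"},"yaw":{"type":"number"}}}},"grip_force":{"type":"number"}},"required":["moves"]}

```bash
mkdir -p pics; cat > h.py <<'E'
import numpy as np, cv2, json
from scipy.spatial.transform import Rotation as R
from plant import *
def snap(n,f):
    m=camera_model(n); im=read_camera(n); cv2.imwrite('pics/'+f+'.png',im[:,:,::-1])
    json.dump({k:np.array(v).tolist() for k,v in m.items()},open('pics/'+f+'.json','w')); return im
def mod(f):
    m=json.load(open('pics/'+f+'.json')); return np.array(m['camera_matrix']),m['k1'],np.array(m['view'])
def ray(f,px):
    K,k1,V=mod(f); a=np.linalg.solve(K,[px[0],px[1],1])[:2]; s=a.copy()
    for _ in range(30): s=a/(1+k1*(s@s))
    d=V[:3,:3].T@np.array([s[0],-s[1],-1]); return -V[:3,:3].T@V[:3,3], d/np.linalg.norm(d)
def proj(f,P):
    K,k1,V=mod(f); c=np.atleast_2d(P)@V[:3,:3].T+V[:3,3]; s=np.c_[c[:,0],-c[:,1]]/-c[:,2:]
    s=s*(1+k1*(s**2).sum(1,keepdims=True)); return s@K[:2,:2].T+K[:2,2]
def atz(f,px,z):
    o,d=ray(f,px); return o+d*(z-o[2])/d[2]
def tri(l):
    A=0;b=0
    for f,px in l:
        o,d=ray(f,px); M=np.eye(3)-np.outer(d,d); A=A+M; b=b+M@o
    x=np.linalg.solve(A,b); return x,[np.linalg.norm(proj(f,x)[0]-px) for f,px in l]
E
python3 - <<'E'
from h import *
s=read_state(); print(s)
a=snap('scene','s0');b=snap('side','d0');snap('wrist','w0')
for n in('s0','d0','w0'): print(n,mod(n))
E
```

```text
{'t': 0.0, 'q': array([-1.42740689e+00,  1.31147845e-01,  1.48933225e+00,  8.23274772e-08,
        1.52301179e+00, -8.54078036e-02]), 'dq': array([-3.48084273e-04, -3.89535984e-04, -1.49804555e-03,  1.63615085e-04,
        1.17215361e-03,  4.56471990e-05]), 'joint_torque': array([ 2.02756033e-03, -5.59851766e+01, -4.91746402e+01,  7.67280464e-02,
        3.58639914e-02, -1.27959042e-04]), 'tool_pos': array([ 0.1360149 , -0.58376363,  0.21756634]), 'orientation': array([-3.11917195e+00, -3.58393769e-01,  8.62953211e-05]), 'force': array([ 0.34423404, -0.58816829,  0.48301812]), 'wrist_torque': array([-0.04645043, -0.03425974,  0.00062444]), 'gripper_force': 0.0, 'opening': 0.0931645281665529}
s0 (array([[527.36680126,   0.        , 273.75326373],
       [  0.        , 527.36680126, 210.64400105],
       [  0.        ,   0.        ,   1.        ]]), -0.1530731721682265, array([[ 0.79837132, -0.60201355, -0.01352486, -0.46125998],
       [ 0.46657858,  0.60425096,  0.64589876, -0.37988492],
       [-0.3806674 , -0.52197745,  0.76330326, -1.1392458 ],
       [ 0.        ,  0.        ,  0
[... 181 characters left out ...]
]]), -0.11499923335479345, array([[ 0.9719504 , -0.23498753,  0.00965779, -0.58705978],
       [ 0.09330967,  0.42298884,  0.90131779, -0.14921905],
       [-0.21588358, -0.87513502,  0.43305078, -1.0772217 ],
       [ 0.        ,  0.        ,  0.        ,  1.        ]]))
w0 (array([[351.77077056,   0.        , 276.16925496],
       [  0.        , 351.77077056, 208.03792882],
       [  0.        ,   0.        ,   1.        ]]), -0.055341260482257605, array([[ 0.22572945, -0.97418249, -0.00383219, -0.59731099],
       [ 0.92973556,  0.21660199, -0.29778408,  0.0351313 ],
       [ 0.2909261 ,  0.06365571,  0.95462556, -0.39410784],
       [ 0.        ,  0.        ,  0.        ,  1.        ]]))
```

View pics/s0.png

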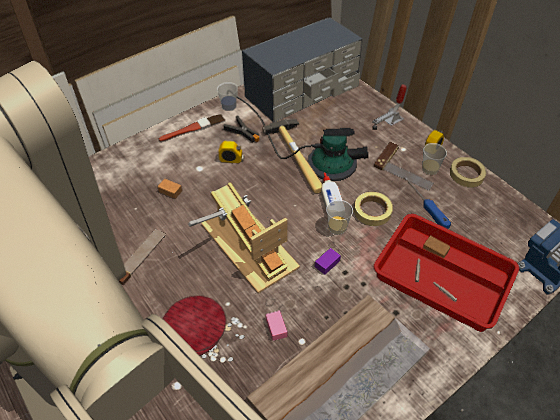

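View pics/d0.png

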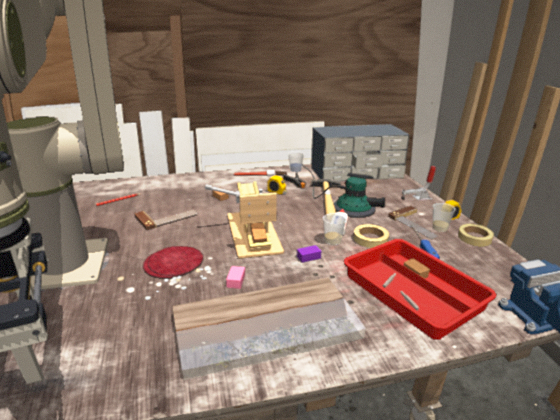

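```bash
python3 - <<'E'
import cv2
a=cv2.imread('pics/s0.png')[170:300,145:305];b=cv2.imread('pics/d0.png')[175:265,190:300]
cv2.imwrite('pics/c1.png',cv2.resize(a,None,fx=4.6,fy=4.6,interpolation=cv2.INTER_CUBIC))
cv2.imwrite('pics/c2.png',cv2.resize(b,None,fx=6,fy=6,interpolation=cv2.INTER_CUBIC))
E
```

```text
(no output)
```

View pics/c1.png

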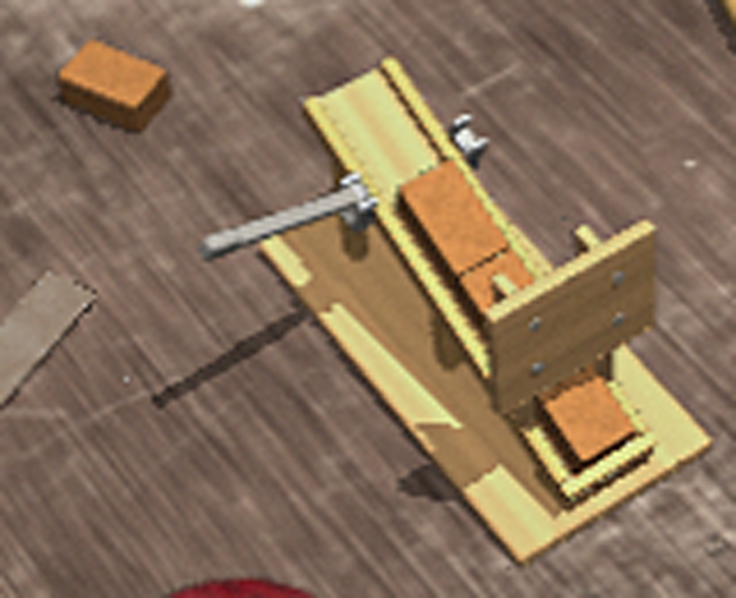

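View pics/c2.png

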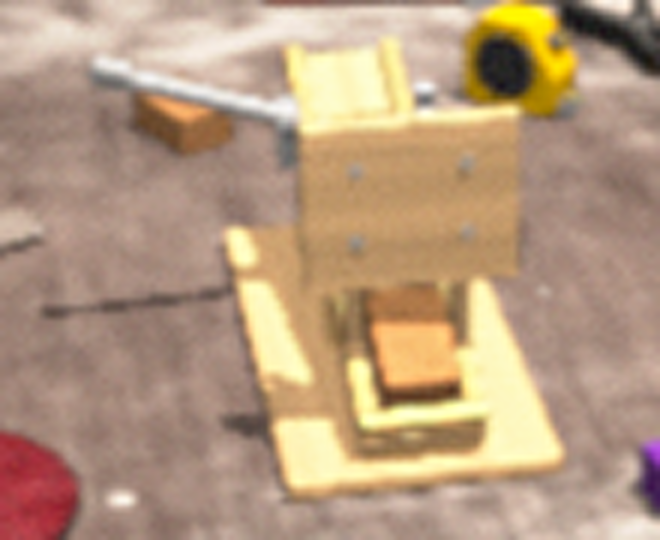

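```bash
cat > fit.py <<'E'
from h import *
from scipy.optimize import least_squares
def S(u,v): return np.array([145+u/4.6-.4,170+v/4.6-.4])
def D(u,v): return np.array([190+u/6-.4,175+v/6-.4])
L=[('s0',(256,30,8),S(303,100)),('s0',(256,-30,8),S(398,62)),('s0',(180,18,26),S(400,190)),('s0',(180,-18,26),S(448,160)),
('s0',(120,18,26),S(460,274)),('s0',(120,-18,26),S(509,248)),('s0',(0,18,26),S(580,466)),('s0',(0,-18,26),S(636,430)),
('d0',(0,18,26),D(385,395)),('d0',(0,-18,26),D(462,388)),('d0',(256,30,8),D(290,43)),('d0',(256,-30,8),D(400,38))]
th=np.radians(20)
def T(p):
    x=np.array([np.cos(p[3])*np.cos(th),np.sin(p[3])*np.cos(th),np.sin(th)]);y=np.array([-np.sin(p[3]),np.cos(p[3]),0]);
    return np.c_[x,y,np.cross(x,y)],np.array(p[:3])
def W(p,l): M,o=T(p); return M@(np.array(l)/1000)+o
if __name__=='__main__':
    f=lambda p:np.concatenate([proj(n,W(p,l))[0]-px for n,l,px in L])
    r=least_squares(f,[.5,-.05,.05,1.5],loss='soft_l1'); p=r.x; print(p.round(4)); print(f(p).reshape(-1,2).round(1).tolist())
    np.save('p.npy',p)
    # board front-face: world corners triangulate
    for a,b in(((498,412),(305,290)),((645,325),(518,273)),((490,315),(300,122)),((655,225),(518,105))):
        x,e=tri([('s0',S(*a)),('d0',D(*b))]); M,o=T(p); print('board',x.round(4),np.round(e,1),((x-o)@M*1000).round(1))
    for a,b in(((205,246),(97,70)),): 
        x,e=tri([('s0',S(*a)),('d0',D(*b))]); print('tab',x.round(4),((x-o)@M*1000).round(1),e)
    # fresh: top corners
    for c in((92,42),(170,72),(143,108),(60,76)): print('fresh',atz('s0',S(*c),.026).round(4))
    for l in((0,0,0),(30,0,13),(189.5,36.5,18),(90,0,13),(150,0,13),(215,0,0)): print(l,W(p,l).round(4))
    print('slab',[atz('s0',c,.0305).round(4).tolist() for c in((391,298),(246,403),(432,344))],[atz('d0',c,.0305).round(4).tolist() for c in((173,303),(339,281))])
    print('cup',atz('s0',(337,232),0),'tape',atz('s0',(231,161),0), 'pink',atz('s0',(276,330),.02))
E
python3 fit.py
```

```text
[ 0.538  -0.0577  0.0267  1.5403]
[[0.1, 0.2], [-0.6, -1.7], [-0.4, -0.3], [1.3, -0.2], [-0.6, 1.1], [0.9, 0.0], [0.0, -0.2], [0.0, 0.4], [-0.1, -0.5], [0.0, -0.6], [-0.2, 1.1], [0.1, 0.6]]
board [ 0.4896 -0.037   0.0923] [0.2 0.2] [40.4 49.  55. ]
board [ 0.5874 -0.0359  0.0884] [0.8 0.7] [ 43.  -48.7  50. ]
board [ 0.4893 -0.0377  0.1757] [0. 0.] [ 68.3  49.2 133.6]
board [ 0.5865 -0.0429  0.1769] [0.1 0.1] [ 66.7 -48.1 135.6]
tab [0.4097 0.1035 0.1505] [190.1 133.2  62.6] [np.float64(0.14788603734517297), np.float64(0.11861948476640335)]
fresh [0.4762 0.3847 0.026 ]
fresh [0.502  0.3321 0.026 ]
fresh [0.4737 0.3164 0.026 ]
fresh [0.4461 0.3715 0.026 ]
(0, 0, 0) [ 0.538  -0.0577  0.0267]
(30, 0, 13) [ 0.5387 -0.034   0.0492]
(189.5, 36.5, 18) [0.5067 0.1153 0.1085]
(90, 0, 13) [0.5404 0.0224 0.0697]
(150, 0, 13) [0.5421 0.0788 0.0903]
(215, 0, 0) [0.5441 0.1443 0.1003]
slab [[0.7061, -0.2912, 0.0305], [0.2878, -0.2892, 0.0305], [0.6946, -0.4351, 0.0305]] [[0.2989, -0.2688, 0.0305], [0.6899, -0.2708, 0.0305]]
cup [ 0.75326618 -0.04710571  0.        ] tape [0.68071427 0.34996203 0.        ] pink [ 0.44374535 -0.18669148  0.02      ]
```

>>> carry_out:
  moves:
    - {"dy": 0.06}
    - {"dy": 0.06}
    - {"dy": 0.06}
    - {"dy": 0.06}
    - {"dy": 0.06}
    - {"dy": 0.06}
    - {"dy": 0.06}

```text
invalid input at $.moves[0]: expected keys jaw, dx, dy, dz, yaw
```

```bash
cat > st.py <<'E'
from h import *
s=read_state(); M=R.from_rotvec(s['orientation']).as_matrix()
print('t',s['t'],'tcp',s['tool_pos'].round(4),'F',s['force'].round(1),'op',s['opening'].round(4),s['gripper_force'],'\nq',s['q'].round(3));print('x',M[:,0].round(3),'y',M[:,1].round(3),'z',M[:,2].round(3))
E
python3 st.py
```

```text
Traceback (most recent call last):
  File "st.py", line 3, in <module>
    print('t',s['t'],'tcp',s['tool_pos'].round(4),'F',s['force'].round(1),'op',s['opening'].round(4),s['gripper_force'],'\nq',s['q'].round(3));print('x',M[:,0].round(3),'y',M[:,1].round(3),'z',M[:,2].round(3))
                                                                               ^^^^^^^^^^^^^^^^^^
AttributeError: 'float' object has no attribute 'round'
```

All five keys are needed.

>>> carry_out:
  moves:
    - {"jaw": 0.06, "dx": 0, "dy": 0.06, "dz": 0, "yaw": 0}
    - {"jaw": 0.06, "dx": 0, "dy": 0.06, "dz": 0, "yaw": 0}
    - {"jaw": 0.06, "dx": 0, "dy": 0.06, "dz": 0, "yaw": 0}
    - {"jaw": 0.06, "dx": 0, "dy": 0.06, "dz": 0, "yaw": 0}
    - {"jaw": 0.06, "dx": 0, "dy": 0.06, "dz": 0, "yaw": 0}
    - {"jaw": 0.06, "dx": 0, "dy": 0.06, "dz": 0, "yaw": 0}
    - {"jaw": 0.06, "dx": 0, "dy": 0.06, "dz": 0, "yaw": 0}

```text
t: 1.02
tool_pos: [0.205, -0.8838, 0.2049]
orientation: [3.068, 0.352, 0.01]
force: [-0.3, 0.4, 22.8]
opening: 0.06
gripper_force: 0.0
```

```bash
sed -i "s/s\['opening'\].round(4)/round(s['opening'],4)/" st.py; python3 st.py
```

```text
t 1.025 tcp [ 0.205  -0.8838  0.2049] F [-0.3  0.4 22.8] op 0.06 0.0 
q [-1.401  1.202  0.022  0.004  1.865 -0.058]
x [0.974 0.227 0.   ] y [ 0.226 -0.973  0.054] z [ 0.012 -0.052 -0.999]
```

>>> carry_out:
  moves:
    - {"jaw": 0.06, "dx": 0, "dy": 0.06, "dz": 0, "yaw": 0}
    - {"jaw": 0.06, "dx": 0, "dy": 0.06, "dz": 0, "yaw": 0}
    - {"jaw": 0.06, "dx": 0, "dy": 0.06, "dz": 0, "yaw": 0}
    - {"jaw": 0.06, "dx": 0, "dy": 0.06, "dz": 0, "yaw": 0}

```text
t: 1.52
tool_pos: [0.2217, -0.9547, 0.1895]
orientation: [2.893, 0.332, 0.038]
force: [-0.3, 0.3, -0.8]
opening: 0.0602
gripper_force: 0.0
```

```bash
python3 st.py
```

```text
t 1.525 tcp [ 0.2217 -0.9547  0.1895] F [-0.3  0.3 -0.8] op 0.0602 0.0 
q [-1.4    1.228  0.024  0.013  1.659 -0.055]
x [ 0.974  0.227 -0.   ] y [ 0.221 -0.948  0.228] z [ 0.052 -0.222 -0.974]
```

```bash
python3 - <<'E'
from h import *
for c in((95,150),(160,125),(245,92),(262,118),(190,130)): print(c,atz('s0',c,0).round(3))
for c in((22,175),(120,178),(190,175),(320,177)): print(c,atz('d0',c,0).round(3))
E
```

```text
(95, 150) [0.37  0.658 0.   ]
(160, 125) [0.592 0.633 0.   ]
(245, 92) [0.908 0.603 0.   ]
(262, 118) [0.872 0.454 0.   ]
(190, 130) [0.656 0.549 0.   ]
(22, 175) [-0.356  0.79   0.   ]
(120, 178) [0.086 0.644 0.   ]
(190, 175) [0.374 0.613 0.   ]
(320, 177) [0.899 0.475 0.   ]
```

```bash
cat > plan.py <<'E'
from h import *
def plan(wps,yaw=0,ny=0,step=.06,start=None,rv=None):
    """rows in tool axes along world waypoints; yaw spread over the first ny rows"""
    s=read_state(); p=np.array(s['tool_pos'] if start is None else start); M=R.from_rotvec(s['orientation'] if rv is None else rv)
    k=0
    for w in wps:
        w=np.array(w); n=max(1,int(np.ceil(np.linalg.norm(w-p)/step)))
        out=[]
        for i in range(n):
            d=M.inv().apply((w-p)/(n-i)).round(3); p=p+M.apply(d); y=0
            if k<ny: y=round(yaw/ny,3); M=M*R.from_rotvec([0,0,y]); k+=1
            out.append((*d.tolist(),y))
        print(w,'rows',n); 
        j=0
        while j<n:
            m=j
            while m<n and max(abs(np.subtract(out[m],out[j])))<.0015: m+=1
            print('  ',m-j,'x',out[j]); j=m
    print('end',p.round(4))
E
python3 -c "
from plan import *
plan([(.45,-.6,.4),(.6,0,.5),(.4,.35,.6),(.03,.42,.68)],-1.34,8)"
```

```text
[ 0.45 -0.6   0.4 ] rows 8
   1 x (0.038, -0.03, -0.034, -0.168)
   1 x (0.042, -0.023, -0.034, -0.168)
   1 x (0.046, -0.016, -0.034, -0.168)
   1 x (0.047, -0.008, -0.034, -0.168)
   1 x (0.048, 0.001, -0.034, -0.168)
   1 x (0.047, 0.008, -0.034, -0.168)
   1 x (0.046, 0.016, -0.034, -0.168)
   1 x (0.042, 0.024, -0.034, -0.168)
[0.6 0.  0.5] rows 11
   11 x (0.051, 0.015, -0.02, 0)
[0.4  0.35 0.6 ] rows 7
   7 x (0.045, -0.027, -0.027, 0)
[0.03 0.42 0.68] rows 7
   7 x (0.007, -0.052, -0.016, 0)
end [0.0301 0.4199 0.6798]
```

>>> carry_out:
  moves:
    - {"jaw": 0.06, "dx": 0.038, "dy": -0.03, "dz": -0.034, "yaw": -0.168}
    - {"jaw": 0.06, "dx": 0.042, "dy": -0.023, "dz": -0.034, "yaw": -0.168}
    - {"jaw": 0.06, "dx": 0.046, "dy": -0.016, "dz": -0.034, "yaw": -0.168}
    - {"jaw": 0.06, "dx": 0.047, "dy": -0.008, "dz": -0.034, "yaw": -0.168}
    - {"jaw": 0.06, "dx": 0.048, "dy": 0.001, "dz": -0.034, "yaw": -0.168}
    - {"jaw": 0.06, "dx": 0.047, "dy": 0.008, "dz": -0.034, "yaw": -0.168}
    - {"jaw": 0.06, "dx": 0.046, "dy": 0.016, "dz": -0.034, "yaw": -0.168}
    - {"jaw": 0.06, "dx": 0.042, "dy": 0.024, "dz": -0.034, "yaw": -0.168}

```text
t: 2.52
tool_pos: [0.4569, -0.6302, 0.3977]
orientation: [2.133, 2.021, -0.172]
force: [0.8, -0.8, -0.6]
opening: 0.0597
gripper_force: 0.0
```

>>> carry_out:
  moves:
    - {"jaw": 0.06, "dx": 0.051, "dy": 0.015, "dz": -0.02, "yaw": 0}
    - {"jaw": 0.06, "dx": 0.051, "dy": 0.015, "dz": -0.02, "yaw": 0}
    - {"jaw": 0.06, "dx": 0.051, "dy": 0.015, "dz": -0.02, "yaw": 0}
    - {"jaw": 0.06, "dx": 0.051, "dy": 0.015, "dz": -0.02, "yaw": 0}
    - {"jaw": 0.06, "dx": 0.051, "dy": 0.015, "dz": -0.02, "yaw": 0}
    - {"jaw": 0.06, "dx": 0.051, "dy": 0.015, "dz": -0.02, "yaw": 0}
    - {"jaw": 0.06, "dx": 0.051, "dy": 0.015, "dz": -0.02, "yaw": 0}
    - {"jaw": 0.06, "dx": 0.051, "dy": 0.015, "dz": -0.02, "yaw": 0}

```text
t: 3.52
tool_pos: [0.5941, -0.2034, 0.4713]
orientation: [2.138, 2.015, -0.172]
force: [0.5, 0.6, -0.4]
opening: 0.0601
gripper_force: 0.0
```

```bash
python3 st.py; python3 -c "
from plan import *
plan([(.6,0,.5),(.4,.35,.6),(.03,.42,.68)])"
```

```text
t 3.525 tcp [ 0.5941 -0.2034  0.4713] F [ 0.5  0.6 -0.4] op 0.0601 0.0 
q [-0.292  0.136  1.042 -0.208  1.842 -0.301]
x [ 0.065  0.973 -0.22 ] y [ 0.997 -0.052  0.064] z [ 0.051 -0.223 -0.973]
[0.6 0.  0.5] rows 4
   4 x (0.048, -0.001, -0.018, 0)
[0.4  0.35 0.6 ] rows 7
   7 x (0.044, -0.03, -0.027, 0)
[0.03 0.42 0.68] rows 7
   7 x (0.004, -0.052, -0.016, 0)
end [0.03   0.4195 0.6799]
```

>>> carry_out:
  moves:
    - {"jaw": 0.06, "dx": 0.048, "dy": 0, "dz": -0.018, "yaw": 0}
    - {"jaw": 0.06, "dx": 0.048, "dy": 0, "dz": -0.018, "yaw": 0}
    - {"jaw": 0.06, "dx": 0.048, "dy": 0, "dz": -0.018, "yaw": 0}
    - {"jaw": 0.06, "dx": 0.048, "dy": 0, "dz": -0.018, "yaw": 0}
    - {"jaw": 0.06, "dx": 0.044, "dy": -0.03, "dz": -0.027, "yaw": 0}
    - {"jaw": 0.06, "dx": 0.044, "dy": -0.03, "dz": -0.027, "yaw": 0}
    - {"jaw": 0.06, "dx": 0.044, "dy": -0.03, "dz": -0.027, "yaw": 0}
    - {"jaw": 0.06, "dx": 0.044, "dy": -0.03, "dz": -0.027, "yaw": 0}

```text
t: 4.53
tool_pos: [0.4877, 0.2008, 0.5581]
orientation: [2.137, 2.015, -0.172]
force: [1.1, 0.2, -0.0]
opening: 0.0598
gripper_force: 0.0
```

>>> carry_out:
  moves:
    - {"jaw": 0.06, "dx": 0.044, "dy": -0.03, "dz": -0.027, "yaw": 0}
    - {"jaw": 0.06, "dx": 0.044, "dy": -0.03, "dz": -0.027, "yaw": 0}
    - {"jaw": 0.06, "dx": 0.044, "dy": -0.03, "dz": -0.027, "yaw": 0}
    - {"jaw": 0.06, "dx": 0.004, "dy": -0.052, "dz": -0.016, "yaw": 0}
    - {"jaw": 0.06, "dx": 0.004, "dy": -0.052, "dz": -0.016, "yaw": 0}
    - {"jaw": 0.06, "dx": 0.004, "dy": -0.052, "dz": -0.016, "yaw": 0}
    - {"jaw": 0.06, "dx": 0.004, "dy": -0.052, "dz": -0.016, "yaw": 0}
    - {"jaw": 0.06, "dx": 0.004, "dy": -0.052, "dz": -0.016, "yaw": 0}

```text
t: 5.52
tool_pos: [0.1399, 0.4013, 0.6588]
orientation: [2.137, 2.014, -0.172]
force: [-0.5, 0.8, 0.0]
opening: 0.0601
gripper_force: 0.0
```

```bash
python3 st.py; python3 -c "
from plan import *
plan([(.0,.42,.7)])"
```

```text
t 5.525 tcp [0.1399 0.4013 0.6588] F [-0.5  0.8  0. ] op 0.0601 0.0 
q [ 1.225  0.163  0.632 -0.219  2.531  1.116]
x [ 0.065  0.973 -0.22 ] y [ 0.997 -0.052  0.065] z [ 0.052 -0.223 -0.973]
[0.   0.42 0.7 ] rows 3
   3 x (0.0, -0.046, -0.017, 0)
end [-3.000e-04  4.201e-01  7.004e-01]
```

>>> carry_out:
  moves:
    - {"jaw": 0.06, "dx": 0, "dy": -0.046, "dz": -0.017, "yaw": 0}
    - {"jaw": 0.06, "dx": 0, "dy": -0.046, "dz": -0.017, "yaw": 0}
    - {"jaw": 0.06, "dx": 0, "dy": -0.046, "dz": -0.017, "yaw": 0}
    - {"jaw": 0.06, "dx": -0.013, "dy": 0.003, "dz": -0.058, "yaw": 0}
    - {"jaw": 0.06, "dx": -0.013, "dy": 0.003, "dz": -0.058, "yaw": 0}
    - {"jaw": 0.06, "dx": -0.013, "dy": 0.003, "dz": -0.058, "yaw": 0}
    - {"jaw": 0.06, "dx": -0.013, "dy": 0.003, "dz": -0.058, "yaw": 0}

```text
t: 6.4
tool_pos: [0.0094, 0.3877, 0.764]
orientation: [2.192, 2.087, 0.034]
force: [-0.0, -0.8, 1.8]
opening: 0.0602
gripper_force: 0.0
```

```bash
python3 st.py
```

```text
t 6.4 tcp [0.0094 0.3877 0.764 ] F [-0.  -0.8  1.8] op 0.0602 0.0 
q [ 1.511  0.301  0.16  -0.252  2.731  1.332]
x [ 0.052  0.997 -0.063] y [ 0.994 -0.046  0.099] z [ 0.095 -0.067 -0.993]
```

>>> carry_out:
  moves:
    - {"jaw": 0.06, "dx": -0.004, "dy": -0.02, "dz": -0.058, "yaw": 0}
    - {"jaw": 0.06, "dx": -0.004, "dy": -0.02, "dz": -0.058, "yaw": 0}
    - {"jaw": 0.06, "dx": -0.004, "dy": -0.02, "dz": -0.058, "yaw": 0}
    - {"jaw": 0.06, "dx": -0.004, "dy": -0.02, "dz": -0.058, "yaw": 0}

```text
t: 6.9
tool_pos: [-0.0758, 0.3372, 0.8004]
orientation: [2.241, 2.147, 0.185]
force: [-0.7, 0.1, -0.6]
opening: 0.0599
gripper_force: 0.0
```

```bash
python3 st.py
```

```text
t 6.9 tcp [-0.0758  0.3372  0.8004] F [-0.7  0.1 -0.6] op 0.0599 0.0 
q [ 1.773  0.219  0.139 -0.3    2.731  1.537]
x [0.039 0.997 0.063] y [ 0.993 -0.046  0.106] z [ 0.108  0.058 -0.992]
```

>>> carry_out:
  moves:
    - {"jaw": 0.06, "dx": -0.026, "dy": -0.047, "dz": -0.027, "yaw": 0}
    - {"jaw": 0.06, "dx": -0.026, "dy": -0.047, "dz": -0.027, "yaw": 0}
    - {"jaw": 0.06, "dx": 0.004, "dy": 0.006, "dz": -0.06, "yaw": 0}
    - {"jaw": 0.06, "dx": 0.004, "dy": 0.006, "dz": -0.06, "yaw": 0}
    - {"jaw": 0.06, "dx": 0.004, "dy": 0.006, "dz": -0.06, "yaw": 0}
    - {"jaw": 0.06, "dx": 0.004, "dy": 0.006, "dz": -0.06, "yaw": 0}

```text
t: 7.65
tool_pos: [-0.1359, 0.2505, 0.8426]
orientation: [-2.175, -2.097, -0.313]
force: [-0.4, -0.3, 0.3]
opening: 0.0597
gripper_force: 0.0
```

```bash
python3 st.py
```

```text
t 7.65 tcp [-0.1359  0.2505  0.8426] F [-0.4 -0.3  0.3] op 0.0597 0.0 
q [ 2.124  0.127  0.097 -0.462  2.731  1.719]
x [0.028 0.975 0.219] y [ 0.997 -0.044  0.068] z [ 0.076  0.216 -0.973]
```

>>> carry_out:
  moves:
    - {"jaw": 0.06, "dx": -0.014, "dy": 0.005, "dz": -0.053, "yaw": 0}
    - {"jaw": 0.06, "dx": -0.014, "dy": 0.005, "dz": -0.053, "yaw": 0}
    - {"jaw": 0.06, "dx": -0.014, "dy": 0.005, "dz": -0.053, "yaw": 0}
    - {"jaw": 0.06, "dx": -0.014, "dy": 0.005, "dz": -0.053, "yaw": 0}
    - {"jaw": 0.06, "dx": -0.014, "dy": 0.005, "dz": -0.053, "yaw": 0}

```text
t: 8.28
tool_pos: [-0.1108, 0.1326, 0.8787]
orientation: [-2.07, -2.01, -0.43]
force: [-0.5, -0.4, 0.1]
opening: 0.0601
gripper_force: 0.0
```

```bash
python3 st.py
```

```text
t 8.275 tcp [-0.1108  0.1326  0.8787] F [-0.5 -0.4  0.1] op 0.0601 0.0 
q [ 2.762 -0.005  0.116 -1.085  2.731  1.726]
x [0.019 0.933 0.36 ] y [ 0.998 -0.037  0.042] z [ 0.053  0.359 -0.932]
```

```bash
cat >> plan.py <<'E'
from fit import W,T
P=np.load('p.npy')
def L(*l): return W(P,l)
def lane(w=None):
    s=read_state(); M,o=T(P); print('tcp lane mm',((s['tool_pos']-o)@M*1000).round(1),'toolz lane',(M.T@R.from_rotvec(s['orientation']).as_matrix()).round(3).tolist())
E
python3 -c "
from plan import *
lane();print(L(12,0,120))
plan([(-.08,.36,.68),(.33,.42,.55),(.56,.12,.42),L(5,0,150)])"
```

```text
tcp lane mm [451.5 654.2 742.3] toolz lane [[1.0, 0.008, 0.02], [0.009, -0.999, -0.042], [0.019, 0.042, -0.999]]
[ 0.53706501 -0.08743997  0.14361195]
[-0.08  0.36  0.68] rows 6
   6 x (0.024, 0.002, 0.045, 0)
[0.33 0.42 0.55] rows 8
   8 x (0.002, 0.05, 0.021, 0)
[0.56 0.12 0.42] rows 7
   7 x (-0.046, 0.034, 0.004, 0)
[ 0.53655187 -0.10427061  0.16940859] rows 6
   6 x (-0.05, -0.004, 0.025, 0)
end [ 0.5366 -0.1046  0.1696]
```

>>> carry_out:
  moves:
    - {"jaw": 0.06, "dx": 0.024, "dy": 0.002, "dz": 0.045, "yaw": 0}
    - {"jaw": 0.06, "dx": 0.024, "dy": 0.002, "dz": 0.045, "yaw": 0}
    - {"jaw": 0.06, "dx": 0.024, "dy": 0.002, "dz": 0.045, "yaw": 0}
    - {"jaw": 0.06, "dx": 0.024, "dy": 0.002, "dz": 0.045, "yaw": 0}
    - {"jaw": 0.06, "dx": 0.024, "dy": 0.002, "dz": 0.045, "yaw": 0}
    - {"jaw": 0.06, "dx": 0.024, "dy": 0.002, "dz": 0.045, "yaw": 0}

```text
t: 9.02
tool_pos: [-0.0799, 0.3494, 0.7059]
orientation: [-2.064, -2.014, -0.462]
force: [0.1, -1.0, 0.1]
opening: 0.0602
gripper_force: 0.0
```

>>> carry_out:
  moves:
    - {"jaw": 0.06, "dx": 0.002, "dy": 0.05, "dz": 0.021, "yaw": 0}
    - {"jaw": 0.06, "dx": 0.002, "dy": 0.05, "dz": 0.021, "yaw": 0}
    - {"jaw": 0.06, "dx": 0.002, "dy": 0.05, "dz": 0.021, "yaw": 0}
    - {"jaw": 0.06, "dx": 0.002, "dy": 0.05, "dz": 0.021, "yaw": 0}
    - {"jaw": 0.06, "dx": 0.002, "dy": 0.05, "dz": 0.021, "yaw": 0}
    - {"jaw": 0.06, "dx": 0.002, "dy": 0.05, "dz": 0.021, "yaw": 0}
    - {"jaw": 0.06, "dx": 0.002, "dy": 0.05, "dz": 0.021, "yaw": 0}
    - {"jaw": 0.06, "dx": 0.002, "dy": 0.05, "dz": 0.021, "yaw": 0}

```text
t: 10.02
tool_pos: [0.3212, 0.41, 0.5838]
orientation: [-2.065, -2.018, -0.461]
force: [-0.6, 0.4, 0.5]
opening: 0.06
gripper_force: 0.0
```

```bash
python3 st.py; python3 -c "
from plan import *
lane()
plan([(.56,.12,.42),L(5,0,150)])"
```

```text
t 10.025 tcp [0.3212 0.41   0.5838] F [-0.6  0.4  0.5] op 0.06 0.0 
q [ 0.616 -0.263  1.239  0.275  1.871  0.76 ]
x [0.009 0.929 0.369] y [ 0.997 -0.035  0.063] z [ 0.071  0.368 -0.927]
tcp lane mm [623.6 231.  365.8] toolz lane [[0.999, 0.017, 0.03], [0.019, -0.998, -0.06], [0.029, 0.06, -0.998]]
[0.56 0.12 0.42] rows 7
   7 x (-0.047, 0.034, 0.009, 0)
[ 0.53655187 -0.10427061  0.16940859] rows 6
   6 x (-0.05, -0.005, 0.025, 0)
end [ 0.5366 -0.1045  0.1697]
```

>>> carry_out:
  moves:
    - {"jaw": 0.06, "dx": -0.047, "dy": 0.034, "dz": 0.009, "yaw": 0}
    - {"jaw": 0.06, "dx": -0.047, "dy": 0.034, "dz": 0.009, "yaw": 0}
    - {"jaw": 0.06, "dx": -0.047, "dy": 0.034, "dz": 0.009, "yaw": 0}
    - {"jaw": 0.06, "dx": -0.047, "dy": 0.034, "dz": 0.009, "yaw": 0}
    - {"jaw": 0.06, "dx": -0.047, "dy": 0.034, "dz": 0.009, "yaw": 0}
    - {"jaw": 0.06, "dx": -0.047, "dy": 0.034, "dz": 0.009, "yaw": 0}
    - {"jaw": 0.06, "dx": -0.047, "dy": 0.034, "dz": 0.009, "yaw": 0}

```text
t: 10.9
tool_pos: [0.5585, 0.1178, 0.4178]
orientation: [-2.065, -2.019, -0.459]
force: [0.2, 0.6, 0.8]
opening: 0.0604
gripper_force: 0.0
```

>>> carry_out:
  moves:
    - {"jaw": 0.06, "dx": -0.05, "dy": -0.005, "dz": 0.025, "yaw": 0}
    - {"jaw": 0.06, "dx": -0.05, "dy": -0.005, "dz": 0.025, "yaw": 0}
    - {"jaw": 0.06, "dx": -0.05, "dy": -0.005, "dz": 0.025, "yaw": 0}
    - {"jaw": 0.06, "dx": -0.05, "dy": -0.005, "dz": 0.025, "yaw": 0}
    - {"jaw": 0.06, "dx": -0.05, "dy": -0.005, "dz": 0.025, "yaw": 0}
    - {"jaw": 0.06, "dx": -0.05, "dy": -0.005, "dz": 0.025, "yaw": 0}
    - {"jaw": 0.06, "dx": 0, "dy": 0, "dz": 0, "yaw": 0}

```text
t: 11.78
tool_pos: [0.5324, -0.1042, 0.1625]
orientation: [-2.064, -2.011, -0.453]
force: [0.1, 0.5, -0.0]
opening: 0.0599
gripper_force: 0.0
```

```bash
python3 st.py; python3 -c "
from plan import *
lane()
snap('wrist','w1'); im=cv2.imread('pics/w1.png'); cv2.imwrite('pics/w1b.png',im)
for l in((0,18,26),(0,-18,26),(28,18,26),(28,-18,26),(-9,30,10)): print(l,proj('w1',L(*l)).round(0))
plan([L(13,0,110),L(13,0,12)])"
```

```text
t 11.775 tcp [ 0.5324 -0.1042  0.1625] F [ 0.1  0.5 -0. ] op 0.0599 0.0 
q [-0.537  0.087  1.689  0.357  1.513 -0.559]
x [0.014 0.929 0.37 ] y [ 0.998 -0.036  0.054] z [ 0.064  0.369 -0.927]
tcp lane mm [  2.6   4.1 143.5] toolz lane [[0.999, 0.013, 0.031], [0.014, -0.999, -0.052], [0.03, 0.053, -0.998]]
(0, 18, 26) [[253. 211.]]
(0, -18, 26) [[296. 211.]]
(28, 18, 26) [[253. 178.]]
(28, -18, 26) [[296. 178.]]
(-9, 30, 10) [[240. 216.]]
[ 0.53719788 -0.0830821   0.13455705] rows 1
   1 x (0.007, 0.001, 0.036, 0)
[ 0.53821932 -0.0495797   0.04246717] rows 2
   2 x (-0.001, -0.003, 0.049, 0)
end [ 0.5379 -0.049   0.0424]
```

View pics/w1.png

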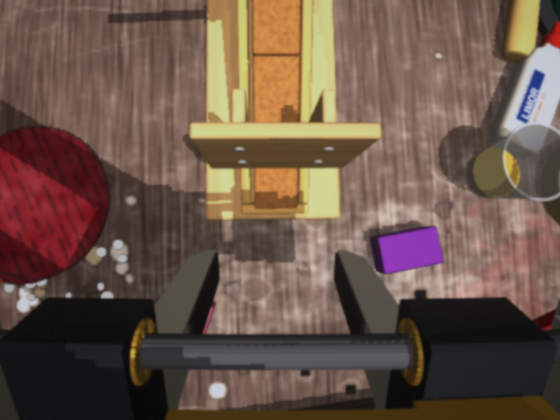

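>>> carry_out:
  moves:
    - {"jaw": 0.056, "dx": 0.01, "dy": 0.001, "dz": 0.036, "yaw": 0}
    - {"jaw": 0.056, "dx": 0, "dy": -0.002, "dz": 0.05, "yaw": 0}
    - {"jaw": 0.056, "dx": 0, "dy": -0.002, "dz": 0.035, "yaw": 0}
    - {"jaw": 0.056, "dx": 0, "dy": 0, "dz": 0, "yaw": 0}

```text
t: 12.32
tool_pos: [0.5394, -0.046, 0.057]
orientation: [-2.058, -2.019, -0.456]
force: [0.2, 0.1, 0.6]
opening: 0.0566
gripper_force: 0.0
```

```bash
python3 st.py; python3 -c "
from plan import *
lane()
plan([L(14,0,12)])"
```

```text
t 12.325 tcp [ 0.5394 -0.046   0.057 ] F [0.2 0.1 0.6] op 0.0566 0.0 
q [-0.439  0.165  1.812  0.386  1.291 -0.551]
x [0.007 0.929 0.37 ] y [ 0.998 -0.03   0.058] z [ 0.065  0.369 -0.927]
tcp lane mm [21.3 -1.  24.4] toolz lane [[0.999, 0.02, 0.031], [0.021, -0.998, -0.054], [0.03, 0.054, -0.998]]
[ 0.53824796 -0.04864044  0.04280919] rows 1
   1 x (-0.008, -0.002, 0.012, 0)
end [ 0.5381 -0.049   0.0428]
```

>>> carry_out:
  grip_force: 20
  moves:
    - {"jaw": 0.056, "dx": -0.007, "dy": 0, "dz": 0.003, "yaw": 0}
    - {"jaw": 0.056, "dx": -0.001, "dy": -0.001, "dz": 0.009, "yaw": 0}
    - {"jaw": 0.02, "dx": 0, "dy": 0, "dz": 0, "yaw": 0}
    - {"jaw": 0.02, "dx": 0, "dy": 0, "dz": 0, "yaw": 0}
    - {"jaw": 0.02, "dx": 0, "dy": 0, "dz": 0, "yaw": 0}
    - {"jaw": 0.02, "dx": 0, "dy": 0, "dz": 0, "yaw": 0}

```text
t: 13.08
tool_pos: [0.5404, -0.051, 0.0439]
orientation: [-2.062, -2.02, -0.458]
force: [-0.9, -1.1, 2.2]
opening: 0.0363
gripper_force: 19.9
```

```bash
python3 st.py; python3 -c "
from plan import *
lane()"
```

```text
t 13.075 tcp [ 0.5404 -0.051   0.0439] F [-0.9 -1.1  2.2] op 0.0363 19.906541356772323 
q [-0.447  0.187  1.814  0.388  1.268 -0.566]
x [0.008 0.929 0.369] y [ 0.998 -0.032  0.061] z [ 0.068  0.367 -0.928]
tcp lane mm [12.2 -2.2 13.8] toolz lane [[0.999, 0.019, 0.03], [0.021, -0.998, -0.057], [0.029, 0.058, -0.998]]
```

```bash
python3 -c "
from plan import *
plan([L(12.2,-2.2,31),L(-25,-2.2,32),(.535,-.15,.12),(.53,-.342,.12),(.53,-.342,.056)])"
```

```text
[ 0.54019736 -0.05689351  0.06004771] rows 1
   1 x (0.0, 0.001, -0.017, 0)
[ 0.53912165 -0.0921757   0.04826426] rows 1
   1 x (-0.037, -0.001, -0.002, 0)
[ 0.535 -0.15   0.12 ] rows 2
   2 x (-0.014, 0.001, -0.044, 0)
[ 0.53  -0.342  0.12 ] rows 4
   4 x (-0.045, 0.0, -0.018, 0)
[ 0.53  -0.342  0.056] rows 2
   2 x (-0.012, -0.002, 0.03, 0)
end [ 0.5302 -0.3419  0.0562]
```

>>> carry_out:
  moves:
    - {"jaw": 0.02, "dx": 0, "dy": 0.001, "dz": -0.009, "yaw": 0}
    - {"jaw": 0.02, "dx": 0, "dy": 0, "dz": -0.009, "yaw": 0}
    - {"jaw": 0.02, "dx": 0, "dy": 0, "dz": 0, "yaw": 0}

```text
t: 13.45
tool_pos: [0.5408, -0.058, 0.0614]
orientation: [-2.063, -2.02, -0.459]
force: [-0.4, 0.4, 0.1]
opening: 0.0362
gripper_force: 19.8
```

```bash
python3 st.py; python3 -c "
from plan import *
lane()"
```

```text
t 13.45 tcp [ 0.5408 -0.058   0.0614] F [-0.4  0.4  0.1] op 0.0362 19.802421791546507 
q [-0.458  0.168  1.799  0.383  1.301 -0.564]
x [0.008 0.93  0.368] y [ 0.998 -0.033  0.062] z [ 0.07   0.367 -0.928]
tcp lane mm [11.6 -2.8 32.7] toolz lane [[0.999, 0.019, 0.029], [0.021, -0.998, -0.058], [0.028, 0.059, -0.998]]
```

Lift clear; draw out and carry to the slab.

>>> carry_out:
  moves:
    - {"jaw": 0.02, "dx": -0.02, "dy": 0, "dz": 0, "yaw": 0}
    - {"jaw": 0.02, "dx": -0.02, "dy": 0, "dz": 0, "yaw": 0}
    - {"jaw": 0.02, "dx": -0.014, "dy": 0, "dz": -0.043, "yaw": 0}
    - {"jaw": 0.02, "dx": -0.014, "dy": 0, "dz": -0.043, "yaw": 0}
    - {"jaw": 0.02, "dx": -0.045, "dy": 0, "dz": -0.018, "yaw": 0}
    - {"jaw": 0.02, "dx": -0.045, "dy": 0, "dz": -0.018, "yaw": 0}
    - {"jaw": 0.02, "dx": -0.045, "dy": 0, "dz": -0.018, "yaw": 0}
    - {"jaw": 0.02, "dx": -0.045, "dy": 0, "dz": -0.018, "yaw": 0}

```text
t: 14.45
tool_pos: [0.5261, -0.3486, 0.1139]
orientation: [-2.062, -2.017, -0.458]
force: [1.0, 0.9, -1.4]
opening: 0.036
gripper_force: 19.8
```

>>> carry_out:
  moves:
    - {"jaw": 0.02, "dx": 0, "dy": 0, "dz": 0, "yaw": 0}

```text
t: 14.58
tool_pos: [0.5255, -0.3505, 0.1131]
orientation: [-2.067, -2.014, -0.457]
force: [0.4, 0.9, 0.2]
opening: 0.0362
gripper_force: 19.8
```

```bash
python3 st.py; python3 -c "
from plan import *
snap('side','d1')
im=cv2.imread('pics/d1.png')[215:375,150:370]; cv2.imwrite('pics/d1c.png',cv2.resize(im,None,fx=3.5,fy=3.5,interpolation=cv2.INTER_CUBIC))
plan([(.53,-.342,.056)])"
```

```text
t 14.575 tcp [ 0.5255 -0.3505  0.1131] F [0.4 0.9 0.2] op 0.0362 19.802023421724044 
q [-0.848  0.482  1.31   0.299  1.592 -0.853]
x [0.013 0.929 0.369] y [ 0.998 -0.037  0.059] z [ 0.068  0.368 -0.927]
[ 0.53  -0.342  0.056] rows 1
   1 x (-0.015, 0.0, 0.056, 0)
end [ 0.5296 -0.3416  0.0559]
```

View pics/d1c.png

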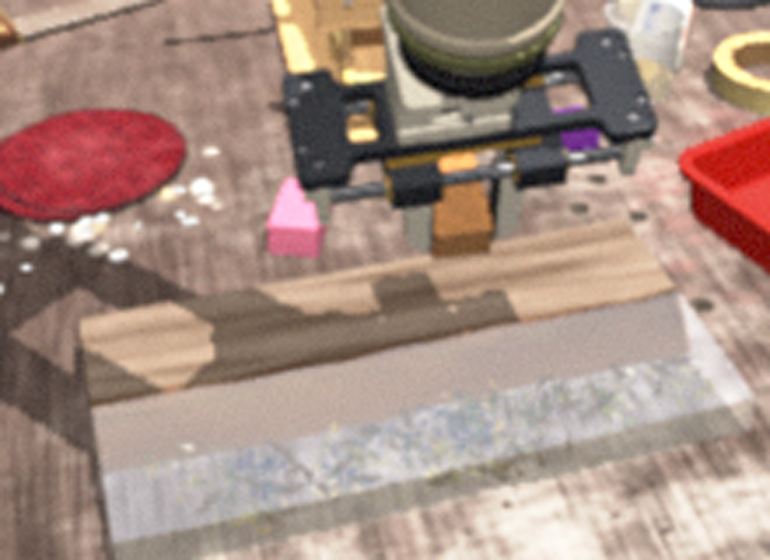

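```bash
python3 -c "
from plan import *
for c in((80,320),(630,222),(672,292),(95,405),(450,254),(455,334)): print(c,atz('d1',(150+c[0]/3.5,215+c[1]/3.5),.0305).round(4))
"
```

```text
(80, 320) [ 0.2984 -0.2809  0.0305]
(630, 222) [ 0.6723 -0.2557  0.0305]
(672, 292) [ 0.6721 -0.3358  0.0305]
(95, 405) [ 0.3057 -0.3614  0.0305]
(450, 254) [ 0.5418 -0.2632  0.0305]
(455, 334) [ 0.5254 -0.3441  0.0305]
```

```bash
python3 -c "
from plan import *
plan([(.526,-.321,.07),(.526,-.321,.049),(.526,-.321,.044)],step=.025)"
```

```text
[ 0.526 -0.321  0.07 ] rows 3
   3 x (0.003, -0.001, 0.017, 0)
[ 0.526 -0.321  0.049] rows 1
   1 x (-0.007, -0.002, 0.02, 0)
[ 0.526 -0.321  0.044] rows 1
   1 x (-0.002, -0.0, 0.004, 0)
end [ 0.526  -0.3209  0.0445]
```

>>> carry_out:
  moves:
    - {"jaw": 0.02, "dx": 0.005, "dy": -0.001, "dz": 0.025, "yaw": 0}
    - {"jaw": 0.02, "dx": 0.005, "dy": -0.001, "dz": 0.025, "yaw": 0}
    - {"jaw": 0.02, "dx": -0.005, "dy": 0, "dz": 0.013, "yaw": 0}
    - {"jaw": 0.02, "dx": 0, "dy": 0, "dz": 0, "yaw": 0}

```text
t: 15.12
tool_pos: [0.5288, -0.3173, 0.0571]
orientation: [-2.06, -2.017, -0.457]
force: [-0.1, -0.3, -0.0]
opening: 0.0364
gripper_force: 19.8
```

>>> carry_out:
  grip_force: 5
  moves:
    - {"jaw": 0.02, "dx": -0.001, "dy": 0, "dz": 0.003, "yaw": 0}
    - {"jaw": 0.02, "dx": -0.001, "dy": 0, "dz": 0.003, "yaw": 0}
    - {"jaw": 0.02, "dx": -0.001, "dy": 0, "dz": 0.002, "yaw": 0}

```text
t: 15.5
tool_pos: [0.5303, -0.3184, 0.0503]
orientation: [-2.063, -2.02, -0.458]
force: [-0.5, -1.6, -0.5]
opening: 0.0364
gripper_force: 4.9
```

```bash
python3 st.py
```

```text
t 15.5 tcp [ 0.5303 -0.3184  0.0503] F [-0.5 -1.6 -0.5] op 0.0364 4.936963513713977 
q [-0.811  0.5    1.408  0.309  1.47  -0.858]
x [0.008 0.93  0.369] y [ 0.998 -0.033  0.061] z [ 0.068  0.367 -0.928]
```

>>> carry_out:
  moves:
    - {"jaw": 0.02, "dx": -0.001, "dy": 0, "dz": 0.002, "yaw": 0}
    - {"jaw": 0.02, "dx": -0.001, "dy": 0, "dz": 0.002, "yaw": 0}
    - {"jaw": 0.02, "dx": -0.001, "dy": 0, "dz": 0.002, "yaw": 0}
    - {"jaw": 0.02, "dx": 0, "dy": 0, "dz": 0, "yaw": 0}

```text
t: 16.0
tool_pos: [0.5305, -0.3184, 0.0438]
orientation: [-2.061, -2.019, -0.458]
force: [-1.4, 0.7, 3.6]
opening: 0.0362
gripper_force: 5.0
```

```bash
python3 st.py
```

```text
t 16.0 tcp [ 0.5305 -0.3184  0.0438] F [-1.4  0.7  3.6] op 0.0362 5.031394064426422 
q [-0.811  0.51   1.409  0.309  1.462 -0.862]
x [0.008 0.929 0.369] y [ 0.998 -0.032  0.06 ] z [ 0.068  0.368 -0.927]
```

>>> carry_out:
  moves:
    - {"jaw": 0.06, "dx": 0, "dy": 0, "dz": 0, "yaw": 0}
    - {"jaw": 0.06, "dx": 0, "dy": 0, "dz": 0, "yaw": 0}
    - {"jaw": 0.06, "dx": 0, "dy": 0, "dz": -0.03, "yaw": 0}
    - {"jaw": 0.06, "dx": 0, "dy": 0, "dz": -0.06, "yaw": 0}
    - {"jaw": 0.06, "dx": 0, "dy": 0, "dz": -0.06, "yaw": 0}
    - {"jaw": 0.06, "dx": 0, "dy": 0, "dz": -0.06, "yaw": 0}

```text
t: 16.75
tool_pos: [0.516, -0.3962, 0.2398]
orientation: [-2.062, -2.019, -0.458]
force: [1.6, -0.7, -0.6]
opening: 0.06
gripper_force: 0.0
```

```bash
python3 st.py; python3 -c "
from plan import *
snap('wrist','w2')
a=cv2.imread('pics/w2.png');cv2.imwrite('pics/w2.png',a)
plan([(.53,-.15,.30),(.50,.15,.30),(.4745,.29,.2),(.4745,.338,.06)],-.5,5)"
```

```text
t 16.75 tcp [ 0.516  -0.3962  0.2398] F [ 1.6 -0.7 -0.6] op 0.06 0.0 
q [-0.899  0.478  1.082  0.296  1.829 -0.838]
x [0.008 0.929 0.369] y [ 0.998 -0.032  0.06 ] z [ 0.068  0.368 -0.928]
[ 0.53 -0.15  0.3 ] rows 5
   1 x (0.05, 0.002, 0.009, -0.1)
   1 x (0.05, 0.007, 0.009, -0.1)
   1 x (0.049, 0.011, 0.008, -0.1)
   1 x (0.048, 0.017, 0.009, -0.1)
   1 x (0.046, 0.021, 0.008, -0.1)
[0.5  0.15 0.3 ] rows 6
   6 x (0.044, 0.016, 0.018, 0)
[0.4745 0.29   0.2   ] rows 3
   3 x (0.033, 0.004, 0.047, 0)
[0.4745 0.338  0.06  ] rows 3
   3 x (0.0, -0.004, 0.049, 0)
end [0.4742 0.3383 0.0597]
```

View pics/w2.png

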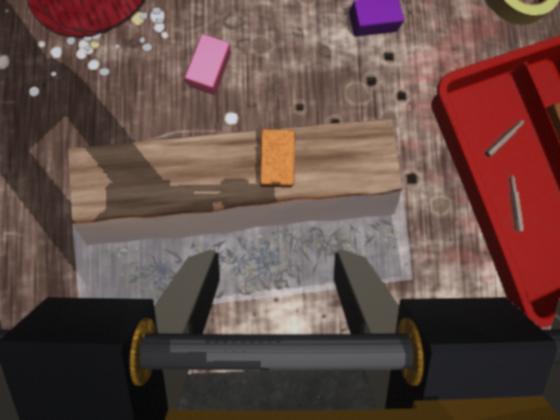

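>>> carry_out:
  moves:
    - {"jaw": 0.06, "dx": 0.05, "dy": 0.002, "dz": 0.009, "yaw": -0.1}
    - {"jaw": 0.06, "dx": 0.05, "dy": 0.007, "dz": 0.009, "yaw": -0.1}
    - {"jaw": 0.06, "dx": 0.049, "dy": 0.011, "dz": 0.009, "yaw": -0.1}
    - {"jaw": 0.06, "dx": 0.048, "dy": 0.017, "dz": 0.009, "yaw": -0.1}
    - {"jaw": 0.06, "dx": 0.046, "dy": 0.021, "dz": 0.008, "yaw": -0.1}
    - {"jaw": 0.06, "dx": 0.044, "dy": 0.016, "dz": 0.018, "yaw": 0}
    - {"jaw": 0.06, "dx": 0.044, "dy": 0.016, "dz": 0.018, "yaw": 0}
    - {"jaw": 0.06, "dx": 0.044, "dy": 0.016, "dz": 0.018, "yaw": 0}

```text
t: 17.8
tool_pos: [0.5131, 0.0057, 0.2906]
orientation: [-1.536, -2.528, -0.537]
force: [0.1, -0.4, 1.0]
opening: 0.0599
gripper_force: 0.0
```

>>> carry_out:
  moves:
    - {"jaw": 0.06, "dx": 0.044, "dy": 0.016, "dz": 0.018, "yaw": 0}
    - {"jaw": 0.06, "dx": 0.044, "dy": 0.016, "dz": 0.018, "yaw": 0}
    - {"jaw": 0.06, "dx": 0.044, "dy": 0.016, "dz": 0.018, "yaw": 0}
    - {"jaw": 0.06, "dx": 0, "dy": 0, "dz": 0, "yaw": 0}

```text
t: 18.3
tool_pos: [0.496, 0.1566, 0.2907]
orientation: [-1.529, -2.531, -0.537]
force: [-0.0, 0.1, 0.5]
opening: 0.0598
gripper_force: 0.0
```

```bash
python3 st.py; python3 -c "
from plan import *
im=snap('wrist','w3')
h=cv2.cvtColor(im,cv2.COLOR_RGB2HSV); m=((h[...,0]>5)&(h[...,0]<20)&(h[...,1]>170)&(h[...,2]>70)).astype(np.uint8)
n,l,st,c=cv2.connectedComponentsWithStats(m)
for i in range(1,n):
    if st[i,4]>150:
        p=np.argwhere(l==i)[:,::-1].astype(np.float32); r=cv2.minAreaRect(p); print(st[i].tolist(),r,atz('w3',r[0],.026).round(4),[atz('w3',q,.026)[:2].round(4).tolist() for q in cv2.boxPoints(r)])
plan([(.4745,.29,.2),(.4745,.338,.06)])"
```

```text
t 18.3 tcp [0.496  0.1566 0.2907] F [-0.   0.1  0.5] op 0.0598 0.0 
q [-0.072 -0.239  1.763  0.382  1.573 -0.546]
x [-0.475  0.829  0.295] y [0.877 0.421 0.23 ] z [ 0.067  0.369 -0.927]
[130, 322, 14, 63, 365] ((135.86886596679688, 352.80828857421875), (12.059051513671875, 62.37300491333008), 3.5035319328308105) [ 0.4571 -0.018   0.026 ] [[0.4643, -0.0556], [0.4367, 0.0149], [0.4499, 0.0194], [0.4777, -0.0516]]
[413, 326, 11, 43, 193] ((418.44622802734375, 346.9343566894531), (43.008026123046875, 6.4308342933654785), 81.63410949707031) [0.8183 0.1235 0.026 ] [[0.7945, 0.1473], [0.804, 0.1523], [0.8425, 0.0992], [0.8327, 0.0945]]
[168, 410, 221, 10, 1729] ((277.9999694824219, 414.5), (219.99996948242188, 8.999998092651367), -0.0) [ 0.658  -0.0306  0.026 ] [[0.5269, -0.0803], [0.5222, -0.0698], [0.8121, 0.0239], [0.8182, 0.0119]]
[0.4745 0.29   0.2   ] rows 3
   3 x (0.032, 0.006, 0.044, 0)
[0.4745 0.338  0.06  ] rows 3
   3 x (-0.001, -0.004, 0.049, 0)
end [0.475  0.338  0.0597]
```

View pics/w3.png

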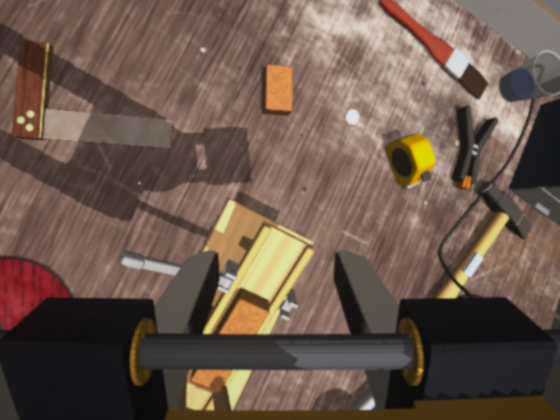

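```bash
python3 -c "
from plan import *
q=[atz('w3',c,.026) for c in((266,66),(293,67),(292,111),(265,110))]
c=np.mean(q,0);a=(q[0]+q[1]-q[2]-q[3])/2; w=(q[1]+q[2]-q[0]-q[3])/2; print(c,a,np.linalg.norm(a),np.linalg.norm(w),np.degrees(np.arctan2(a[1],a[0])),np.degrees(np.arctan2(w[1],w[0])))
x,e=tri([('w3',(279,88.5)),('s0',(145+116/4.6-.4,170+75/4.6-.4))]);print(x,e)
"
```

```text
[0.47429052 0.35738134 0.026     ] [-2.41010281e-02  5.36220886e-02 -2.77555756e-17] 0.058789352302352244 0.036524345217573334 114.20204985611318 28.11638256606371
[0.4761766  0.36055192 0.01622191] [np.float64(1.190507980861906), np.float64(0.5462310378820328)]
```

```bash
python3 -c "
from plan import *
plan([(.469,.318,.106),(.475,.355,.014)],step=.05)"
```

```text
[0.469 0.318 0.106] rows 5
   5 x (0.019, 0.0, 0.046, 0)
[0.475 0.355 0.014] rows 2
   2 x (0.0, -0.0, 0.05, 0)
end [0.4752 0.3556 0.0138]
```

>>> carry_out:
  moves:
    - {"jaw": 0.06, "dx": 0.019, "dy": 0, "dz": 0.046, "yaw": 0}
    - {"jaw": 0.06, "dx": 0.019, "dy": 0, "dz": 0.046, "yaw": 0}
    - {"jaw": 0.06, "dx": 0.019, "dy": 0, "dz": 0.046, "yaw": 0}
    - {"jaw": 0.06, "dx": 0.019, "dy": 0, "dz": 0.046, "yaw": 0}
    - {"jaw": 0.06, "dx": 0.019, "dy": 0, "dz": 0.046, "yaw": 0}
    - {"jaw": 0.06, "dx": 0, "dy": 0, "dz": 0.05, "yaw": 0}
    - {"jaw": 0.06, "dx": 0, "dy": 0, "dz": 0.02, "yaw": 0}
    - {"jaw": 0.06, "dx": 0, "dy": 0, "dz": 0, "yaw": 0}

```text
t: 19.35
tool_pos: [0.4715, 0.3415, 0.038]
orientation: [-1.537, -2.526, -0.531]
force: [1.2, -0.0, 0.4]
opening: 0.0594
gripper_force: 0.0
```

```bash
python3 st.py; python3 -c "
from plan import *
plan([(.475,.355,.014)],step=.05)"
```

```text
t 19.35 tcp [0.4715 0.3415 0.038 ] F [ 1.2 -0.   0.4] op 0.0594 0.0 
q [ 0.322  0.05   1.975  0.408  0.968 -0.364]
x [-0.47   0.832  0.295] y [0.881 0.417 0.225] z [ 0.064  0.366 -0.928]
[0.475 0.355 0.014] rows 1
   1 x (0.003, 0.003, 0.027, 0)
end [0.4745 0.3551 0.0145]
```

>>> carry_out:
  grip_force: 4
  moves:
    - {"jaw": 0.06, "dx": 0.003, "dy": 0.003, "dz": 0.022, "yaw": 0}
    - {"jaw": 0.02, "dx": 0, "dy": 0, "dz": 0, "yaw": 0}
    - {"jaw": 0.02, "dx": 0, "dy": 0, "dz": 0, "yaw": 0}
    - {"jaw": 0.02, "dx": 0, "dy": 0, "dz": 0, "yaw": 0}
    - {"jaw": 0.02, "dx": 0, "dy": 0, "dz": 0, "yaw": 0}

```text
t: 19.98
tool_pos: [0.4762, 0.3546, 0.0227]
orientation: [-1.536, -2.529, -0.538]
force: [0.3, -2.3, 4.1]
opening: 0.0361
gripper_force: 4.3
```

```bash
python3 st.py
```

```text
t 19.975 tcp [0.4762 0.3546 0.0227] F [ 0.3 -2.3  4.1] op 0.0361 4.257818373735063 
q [ 0.344  0.097  1.96   0.416  0.927 -0.36 ]
x [-0.472  0.831  0.295] y [0.879 0.417 0.231] z [ 0.07   0.368 -0.927]
```

>>> carry_out:
  moves:
    - {"jaw": 0.02, "dx": 0, "dy": 0, "dz": 0, "yaw": 0.1}
    - {"jaw": 0.02, "dx": 0, "dy": 0, "dz": 0, "yaw": 0.1}
    - {"jaw": 0.02, "dx": 0, "dy": 0, "dz": 0, "yaw": 0.1}
    - {"jaw": 0.02, "dx": 0, "dy": 0, "dz": 0, "yaw": 0.1}
    - {"jaw": 0.02, "dx": 0, "dy": 0, "dz": 0, "yaw": 0.1}
    - {"jaw": 0.05, "dx": 0, "dy": 0, "dz": 0.003, "yaw": 0}
    - {"jaw": 0.05, "dx": 0, "dy": 0, "dz": 0.002, "yaw": 0}
    - {"jaw": 0.05, "dx": 0, "dy": 0, "dz": 0, "yaw": 0}

```text
t: 20.98
tool_pos: [0.4752, 0.3565, 0.0163]
orientation: [-2.061, -2.02, -0.456]
force: [0.3, -0.5, -0.1]
opening: 0.0497
gripper_force: 0.0
```

```bash
python3 st.py
```

```text
t 20.975 tcp [0.4752 0.3565 0.0163] F [ 0.3 -0.5 -0.1] op 0.0497 0.0 
q [0.348 0.11  1.959 0.418 0.917 0.137]
x [0.007 0.93  0.369] y [ 0.998 -0.031  0.06 ] z [ 0.067  0.367 -0.928]
```

>>> carry_out:
  grip_force: 15
  moves:
    - {"jaw": 0.05, "dx": 0, "dy": 0, "dz": 0.003, "yaw": 0}
    - {"jaw": 0.02, "dx": 0, "dy": 0, "dz": 0, "yaw": 0}
    - {"jaw": 0.02, "dx": 0, "dy": 0, "dz": 0, "yaw": 0}
    - {"jaw": 0.02, "dx": 0, "dy": 0, "dz": 0, "yaw": 0}
    - {"jaw": 0.02, "dx": 0, "dy": 0, "dz": 0, "yaw": 0}

```text
t: 21.6
tool_pos: [0.4759, 0.3577, 0.0142]
orientation: [-2.062, -2.019, -0.458]
force: [0.9, 0.0, 0.9]
opening: 0.0363
gripper_force: 14.8
```

```bash
python3 st.py; python3 -c "
from plan import *
lane(); plan([(.478,.35,.15),(.54,.27,.24),L(217,0,80)],step=.055); print(L(217,0,24))
print(T(P)[0])"
```

```text
t 21.6 tcp [0.4759 0.3577 0.0142] F [0.9 0.  0.9] op 0.0363 14.760542178992182 
q [0.35  0.116 1.957 0.42  0.911 0.137]
x [0.008 0.929 0.369] y [ 0.998 -0.032  0.06 ] z [ 0.068  0.368 -0.927]
tcp lane mm [ 384.1   74.7 -153.2] toolz lane [[0.999, 0.019, 0.03], [0.02, -0.998, -0.057], [0.029, 0.057, -0.998]]
[0.478 0.35  0.15 ] rows 3
   3 x (0.014, 0.004, -0.043, 0)
[0.54 0.27 0.24] rows 3
   3 x (-0.014, 0.023, -0.036, 0)
[0.54335244 0.11878199 0.17613838] rows 3
   3 x (-0.055, 0.002, 0.001, 0)
end [0.5436 0.1187 0.1756]
[0.54393612 0.13792623 0.12351559]
[[ 0.02863665 -0.99953555 -0.01042289]
 [ 0.93925618  0.03047448 -0.34186129]
 [ 0.34202014  0.          0.93969262]]
```

>>> carry_out:
  moves:
    - {"jaw": 0.02, "dx": 0.014, "dy": 0.004, "dz": -0.043, "yaw": 0}
    - {"jaw": 0.02, "dx": 0.014, "dy": 0.004, "dz": -0.043, "yaw": 0}
    - {"jaw": 0.02, "dx": 0.014, "dy": 0.004, "dz": -0.043, "yaw": 0}
    - {"jaw": 0.02, "dx": -0.014, "dy": 0.023, "dz": -0.036, "yaw": 0}
    - {"jaw": 0.02, "dx": -0.014, "dy": 0.023, "dz": -0.036, "yaw": 0}
    - {"jaw": 0.02, "dx": -0.014, "dy": 0.023, "dz": -0.036, "yaw": 0}

```text
t: 22.35
tool_pos: [0.541, 0.2671, 0.24]
orientation: [-2.061, -2.02, -0.458]
force: [1.0, 0.4, -0.2]
opening: 0.0366
gripper_force: 14.8
```

>>> carry_out:
  moves:
    - {"jaw": 0.02, "dx": -0.055, "dy": 0.002, "dz": 0.001, "yaw": 0}
    - {"jaw": 0.02, "dx": -0.055, "dy": 0.002, "dz": 0.001, "yaw": 0}
    - {"jaw": 0.02, "dx": -0.05, "dy": 0.002, "dz": 0.001, "yaw": 0}
    - {"jaw": 0.02, "dx": 0, "dy": 0, "dz": 0, "yaw": 0}

```text
t: 22.85
tool_pos: [0.5448, 0.1173, 0.1752]
orientation: [-2.066, -2.013, -0.454]
force: [0.1, -0.3, -0.5]
opening: 0.0365
gripper_force: 14.8
```

```bash
python3 st.py; python3 -c "
from plan import *
lane(); plan([L(218,0,45),L(218,0,25)],step=.055)
snap('wrist','w4')
print([(l,proj('w4',L(*l))[0].round(0).tolist()) for l in((256,30,8),(256,-30,8),(180,18,26),(180,-18,26))])"
```

```text
t 22.85 tcp [0.5448 0.1173 0.1752] F [ 0.1 -0.3 -0.5] op 0.0365 14.760136319382582 
q [-0.139 -0.041  1.795  0.389  1.386 -0.186]
x [0.013 0.929 0.369] y [ 0.998 -0.037  0.057] z [ 0.066  0.367 -0.928]
tcp lane mm [215.3  -1.5  79.6] toolz lane [[0.999, 0.014, 0.029], [0.015, -0.998, -0.055], [0.029, 0.055, -0.998]]
[0.54374588 0.1316864  0.14359115] rows 1
   1 x (0.002, -0.003, 0.035, 0)
[0.54395434 0.13852362 0.1247973 ] rows 1
   1 x (-0.001, -0.001, 0.02, 0)
end [0.5444 0.1386 0.1243]
[((256, 30, 8), [226.0, 169.0]), ((256, -30, 8), [313.0, 169.0]), ((180, 18, 26), [244.0, 281.0]), ((180, -18, 26), [296.0, 281.0])]
```

View pics/w4.png

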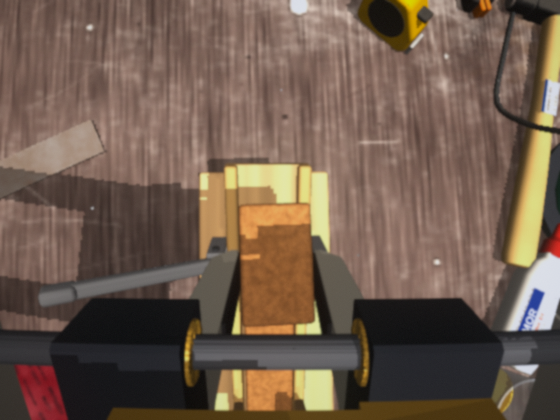

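>>> carry_out:
  moves:
    - {"jaw": 0.02, "dx": 0.003, "dy": -0.004, "dz": 0.035, "yaw": 0}
    - {"jaw": 0.02, "dx": 0, "dy": -0.001, "dz": 0.017, "yaw": 0}
    - {"jaw": 0.02, "dx": 0, "dy": 0, "dz": 0, "yaw": 0}

```text
t: 23.28
tool_pos: [0.5431, 0.1435, 0.1291]
orientation: [-2.059, -2.02, -0.455]
force: [0.1, -0.7, -0.3]
opening: 0.0363
gripper_force: 14.9
```

```bash
python3 st.py; python3 -c "
from plan import *
lane()"
```

```text
t 23.275 tcp [0.5431 0.1435 0.1291] F [ 0.1 -0.7 -0.3] op 0.0363 14.904362261295319 
q [-9.000e-02 -1.000e-03  1.844e+00  3.990e-01  1.287e+00 -1.810e-01]
x [0.007 0.929 0.369] y [ 0.998 -0.03   0.058] z [ 0.065  0.368 -0.927]
tcp lane mm [224.1   1.   27.4] toolz lane [[0.999, 0.02, 0.03], [0.021, -0.998, -0.054], [0.029, 0.055, -0.998]]
```

>>> carry_out:
  grip_force: 5
  moves:
    - {"jaw": 0.02, "dx": -0.005, "dy": 0, "dz": 0, "yaw": 0}
    - {"jaw": 0.02, "dx": -0.001, "dy": 0, "dz": 0.003, "yaw": 0}
    - {"jaw": 0.02, "dx": 0, "dy": 0, "dz": 0.003, "yaw": 0}
    - {"jaw": 0.02, "dx": 0, "dy": 0, "dz": 0.002, "yaw": 0}
    - {"jaw": 0.02, "dx": 0, "dy": 0, "dz": 0.002, "yaw": 0}
    - {"jaw": 0.02, "dx": 0, "dy": 0, "dz": 0, "yaw": 0}

```text
t: 24.02
tool_pos: [0.5447, 0.1403, 0.1184]
orientation: [-2.062, -2.019, -0.458]
force: [-0.4, -0.7, 1.0]
opening: 0.0358
gripper_force: 5.0
```

```bash
python3 st.py; python3 -c "
from plan import *
lane()"
```

```text
t 24.025 tcp [0.5447 0.1403 0.1184] F [-0.4 -0.7  1. ] op 0.0358 4.999869391322136 
q [-0.096  0.012  1.851  0.401  1.268 -0.194]
x [0.008 0.929 0.369] y [ 0.998 -0.033  0.06 ] z [ 0.068  0.368 -0.927]
tcp lane mm [217.5  -0.7  18.3] toolz lane [[0.999, 0.019, 0.03], [0.02, -0.998, -0.057], [0.029, 0.057, -0.998]]
```

>>> carry_out:
  moves:
    - {"jaw": 0.02, "dx": 0, "dy": 0, "dz": 0.002, "yaw": 0}
    - {"jaw": 0.02, "dx": 0, "dy": 0, "dz": 0.002, "yaw": 0}
    - {"jaw": 0.02, "dx": 0, "dy": 0, "dz": 0, "yaw": 0}

```text
t: 24.4
tool_pos: [0.5456, 0.1417, 0.1152]
orientation: [-2.063, -2.02, -0.459]
force: [2.5, -3.1, 3.0]
opening: 0.0362
gripper_force: 5.0
```

```bash
python3 st.py; python3 -c "
from plan import *
lane()"
```

```text
t 24.4 tcp [0.5456 0.1417 0.1152] F [ 2.5 -3.1  3. ] op 0.0362 5.024452954530716 
q [-0.093  0.017  1.853  0.402  1.259 -0.194]
x [0.008 0.929 0.369] y [ 0.998 -0.033  0.061] z [ 0.069  0.368 -0.927]
tcp lane mm [217.7  -1.6  14.9] toolz lane [[0.999, 0.019, 0.03], [0.02, -0.998, -0.058], [0.029, 0.059, -0.998]]
```

>>> carry_out:
  moves:
    - {"jaw": 0.05, "dx": 0, "dy": 0, "dz": 0, "yaw": 0}
    - {"jaw": 0.05, "dx": 0, "dy": 0, "dz": 0, "yaw": 0}
    - {"jaw": 0.05, "dx": 0, "dy": 0.001, "dz": -0.03, "yaw": 0}
    - {"jaw": 0.05, "dx": 0, "dy": 0, "dz": -0.02, "yaw": 0}
    - {"jaw": 0, "dx": 0.025, "dy": 0, "dz": 0, "yaw": 0}
    - {"jaw": 0, "dx": 0.025, "dy": 0, "dz": 0, "yaw": 0}
    - {"jaw": 0, "dx": 0, "dy": 0, "dz": 0, "yaw": 0}

```text
t: 25.28
tool_pos: [0.5428, 0.1711, 0.1802]
orientation: [-2.059, -2.021, -0.458]
force: [-0.0, 0.3, 0.4]
opening: 0.0249
gripper_force: 0.0
```

```bash
python3 st.py; python3 -c "
from plan import *
lane(); plan([L(266,0,13)])
im=snap('wrist','w5')
h=cv2.cvtColor(im,cv2.COLOR_RGB2HSV); m=((h[...,0]>5)&(h[...,0]<18)&(h[...,1]>170)&(h[...,2]>90)).astype(np.uint8)
n,l,st,c=cv2.connectedComponentsWithStats(m); print([s.tolist() for s in st[1:] if s[4]>200])
print([(l,proj('w5',L(*l))[0].round(0).tolist()) for l in((248,18,26),(248,-18,26),(188,18,26),(188,-18,26),(256,30,8))])"
```

```text
t 25.275 tcp [0.5428 0.1711 0.1802] F [-0.   0.3  0.4] op 0.0249 0.0 
q [-0.037 -0.05   1.795  0.389  1.355 -0.094]
x [0.006 0.929 0.369] y [ 0.998 -0.03   0.061] z [ 0.068  0.368 -0.927]
tcp lane mm [267.5   2.1  65.9] toolz lane [[0.999, 0.021, 0.031], [0.023, -0.998, -0.056], [0.029, 0.057, -0.998]]
[0.54545397 0.18771025 0.12993796] rows 1
   1 x (-0.003, -0.001, 0.053, 0)
end [0.5454 0.1879 0.1298]
[]
[((248, 18, 26), [248.0, 269.0]), ((248, -18, 26), [304.0, 269.0]), ((188, 18, 26), [249.0, 348.0]), ((188, -18, 26), [300.0, 347.0]), ((256, 30, 8), [231.0, 247.0])]
```

>>> carry_out:
  moves:
    - {"jaw": 0, "dx": 0, "dy": 0, "dz": 0, "yaw": 0}
    - {"jaw": 0, "dx": 0, "dy": 0, "dz": 0.026, "yaw": 0}
    - {"jaw": 0, "dx": 0, "dy": 0, "dz": 0.026, "yaw": 0}
    - {"jaw": 0, "dx": 0, "dy": 0, "dz": 0, "yaw": 0}

```text
t: 25.82
tool_pos: [0.5444, 0.1886, 0.1285]
orientation: [-2.061, -2.016, -0.451]
force: [-0.2, 0.3, 0.6]
opening: 0.0005
gripper_force: 0.0
```

```bash
python3 st.py; python3 -c "
from plan import *
lane()"
```

```text
t 25.825 tcp [0.5444 0.1886 0.1285] F [-0.2  0.3  0.6] op 0.0005 0.0 
q [-0.003  0.012  1.832  0.397  1.256 -0.097]
x [0.01  0.929 0.369] y [ 0.998 -0.032  0.055] z [ 0.063  0.368 -0.928]
tcp lane mm [266.3   1.   11.4] toolz lane [[0.999, 0.017, 0.03], [0.018, -0.999, -0.051], [0.029, 0.052, -0.998]]
```

>>> carry_out:
  moves:
    - {"jaw": 0, "dx": -0.008, "dy": 0, "dz": 0, "yaw": 0}
    - {"jaw": 0, "dx": -0.008, "dy": 0, "dz": 0, "yaw": 0}
    - {"jaw": 0, "dx": -0.008, "dy": 0, "dz": 0, "yaw": 0}
    - {"jaw": 0, "dx": 0, "dy": 0, "dz": 0, "yaw": 0}

```text
t: 26.32
tool_pos: [0.5465, 0.1657, 0.1226]
orientation: [-2.063, -2.018, -0.458]
force: [-0.7, -0.3, 0.0]
opening: 0.0008
gripper_force: 0.0
```

```bash
python3 st.py; python3 -c "
from plan import *
lane()"
```

```text
t 26.325 tcp [0.5465 0.1657 0.1226] F [-0.7 -0.3  0. ] op 0.0008 0.0 
q [-0.047  0.014  1.842  0.4    1.256 -0.144]
x [0.009 0.929 0.369] y [ 0.998 -0.034  0.06 ] z [ 0.068  0.367 -0.928]
tcp lane mm [242.8  -1.7  13.6] toolz lane [[0.999, 0.018, 0.03], [0.019, -0.998, -0.057], [0.029, 0.058, -0.998]]
```

>>> carry_out:
  moves:
    - {"jaw": 0, "dx": -0.008, "dy": -0.001, "dz": 0, "yaw": 0}
    - {"jaw": 0, "dx": -0.008, "dy": -0.001, "dz": 0, "yaw": 0}
    - {"jaw": 0, "dx": -0.008, "dy": 0, "dz": 0, "yaw": 0}
    - {"jaw": 0, "dx": -0.008, "dy": 0, "dz": 0, "yaw": 0}

```text
t: 26.82
tool_pos: [0.544, 0.1364, 0.1104]
orientation: [-2.062, -2.019, -0.458]
force: [0.2, 0.5, 0.1]
opening: 0.0005
gripper_force: 0.3
```

```bash
python3 st.py; python3 -c "
from plan import *
lane()"
```

```text
t 26.825 tcp [0.544  0.1364 0.1104] F [0.2 0.5 0.1] op 0.0005 0.26685180692652466 
q [-0.104  0.02   1.859  0.403  1.256 -0.207]
x [0.008 0.929 0.369] y [ 0.998 -0.032  0.06 ] z [ 0.068  0.368 -0.927]
tcp lane mm [ 2.111e+02 -1.000e-01  1.220e+01] toolz lane [[0.999, 0.019, 0.03], [0.02, -0.998, -0.056], [0.029, 0.057, -0.998]]
```

>>> carry_out:
  moves:
    - {"jaw": 0, "dx": -0.006, "dy": 0, "dz": 0, "yaw": 0}
    - {"jaw": 0, "dx": -0.005, "dy": 0, "dz": 0, "yaw": 0}

```text
t: 27.08
tool_pos: [0.544, 0.1264, 0.1064]
orientation: [-2.062, -2.019, -0.458]
force: [-0.7, -0.0, 0.5]
opening: 0.001
gripper_force: 0.3
```

```bash
python3 st.py; python3 -c "
from plan import *
lane()"
```

```text
t 27.075 tcp [0.544  0.1264 0.1064] F [-0.7 -0.   0.5] op 0.001 0.2706115566400058 
q [-0.123  0.025  1.862  0.403  1.256 -0.228]
x [0.008 0.929 0.369] y [ 0.998 -0.033  0.06 ] z [ 0.068  0.368 -0.927]
tcp lane mm [200.3  -0.4  11.9] toolz lane [[0.999, 0.018, 0.03], [0.02, -0.998, -0.056], [0.029, 0.057, -0.998]]
```

>>> carry_out:
  moves:
    - {"jaw": 0, "dx": -0.005, "dy": 0, "dz": 0, "yaw": 0}
    - {"jaw": 0, "dx": -0.003, "dy": 0, "dz": 0, "yaw": 0}

```text
t: 27.32
tool_pos: [0.5439, 0.1191, 0.1035]
orientation: [-2.062, -2.019, -0.458]
force: [-0.2, -0.1, 0.4]
opening: 0.0006
gripper_force: 0.3
```

>>> carry_out:
  moves:
    - {"jaw": 0, "dx": -0.002, "dy": 0, "dz": 0, "yaw": 0}

```text
t: 27.45
tool_pos: [0.5439, 0.1175, 0.1029]
orientation: [-2.062, -2.019, -0.458]
force: [-0.4, 5.8, 4.2]
opening: 0.0007
gripper_force: 3.5
```

>>> carry_out:
  moves:
    - {"jaw": 0, "dx": -0.002, "dy": 0, "dz": 0, "yaw": 0}

```text
t: 27.58
tool_pos: [0.5443, 0.1172, 0.1031]
orientation: [-2.06, -2.018, -0.462]
force: [1.0, 12.4, 5.5]
opening: 0.0008
gripper_force: 7.0
```

```bash
python3 st.py; python3 -c "
from plan import *
lane()"
```

```text
t 27.575 tcp [0.5443 0.1172 0.1031] F [ 1.  12.4  5.5] op 0.0008 7.012726664543152 
q [-0.143  0.031  1.864  0.407  1.257 -0.251]
x [0.007 0.928 0.372] y [ 0.998 -0.032  0.061] z [ 0.069  0.371 -0.926]
tcp lane mm [190.6  -1.   11.9] toolz lane [[0.999, 0.019, 0.033], [0.021, -0.998, -0.057], [0.032, 0.058, -0.998]]
```

>>> carry_out:
  moves:
    - {"jaw": 0, "dx": 0.006, "dy": 0, "dz": 0, "yaw": 0}
    - {"jaw": 0, "dx": 0.006, "dy": 0, "dz": 0, "yaw": 0}
    - {"jaw": 0, "dx": 0, "dy": 0, "dz": -0.05, "yaw": 0}
    - {"jaw": 0, "dx": 0, "dy": 0, "dz": -0.05, "yaw": 0}
    - {"jaw": 0.04, "dx": 0, "dy": 0, "dz": 0, "yaw": 0.175}
    - {"jaw": 0.04, "dx": 0, "dy": 0, "dz": 0, "yaw": 0.175}
    - {"jaw": 0.04, "dx": 0, "dy": 0, "dz": 0, "yaw": 0.175}

```text
t: 28.45
tool_pos: [0.5372, 0.09, 0.1994]
orientation: [-2.467, -1.379, -0.35]
force: [-0.1, 0.1, -0.8]
opening: 0.0261
gripper_force: 0.0
```

>>> carry_out:
  moves:
    - {"jaw": 0.04, "dx": 0, "dy": 0, "dz": 0, "yaw": 0.175}
    - {"jaw": 0.04, "dx": 0, "dy": 0, "dz": 0, "yaw": 0.175}
    - {"jaw": 0.04, "dx": 0, "dy": 0, "dz": 0, "yaw": 0.175}
    - {"jaw": 0.04, "dx": 0, "dy": 0, "dz": 0, "yaw": 0.175}
    - {"jaw": 0.04, "dx": 0, "dy": 0, "dz": 0, "yaw": 0.175}
    - {"jaw": 0.04, "dx": 0, "dy": 0, "dz": 0, "yaw": 0.16}
    - {"jaw": 0.04, "dx": 0, "dy": 0, "dz": 0, "yaw": 0}

```text
t: 29.32
tool_pos: [0.5371, 0.0901, 0.1992]
orientation: [-2.763, 0.012, -0.095]
force: [-0.1, 0.1, 0.9]
opening: 0.0399
gripper_force: 0.0
```

```bash
python3 st.py; python3 -c "
from plan import *
lane(); plan([L(191.5,123,100),L(191.5,123,42)])
im=snap('wrist','w6');snap('side','d6');snap('scene','s6')
print([(q,proj(f,L(191.5,36.5-107*np.cos(q),18+107*np.sin(q)))[0].round(0).tolist()) for q in(2.6,2.71) for f in('w6','s6','d6')])
for c in(((189.2,222.9),(206.2-.4,186.6)),): print(tri([('s0',c[0]),('d0',c[1])]))
"
```

```text
t 29.325 tcp [0.5371 0.0901 0.1992] F [-0.1  0.1  0.9] op 0.0399 0.0 
q [-0.195 -0.077  1.785  0.386  1.448  1.335]
x [ 0.998 -0.021  0.064] y [ 0.004 -0.93  -0.368] z [ 0.068  0.367 -0.928]
tcp lane mm [197.8   5.4 111.6] toolz lane [[0.031, -0.999, 0.03], [-0.998, -0.032, -0.056], [0.057, -0.028, -0.998]]
[0.41947088 0.0917421  0.18621072] rows 2
   2 x (-0.059, 0.001, 0.002, 0)
[0.42007541 0.11157005 0.13170854] rows 1
   1 x (-0.004, 0.001, 0.058, 0)
end [0.4197 0.1121 0.1315]
[(2.6, [283.0, 401.0]), (2.6, [191.0, 220.0]), (2.6, [207.0, 183.0]), (2.71, [283.0, 396.0]), (2.71, [189.0, 223.0]), (2.71, [205.0, 186.0])]
(array([0.41010091, 0.10495563, 0.14903212]), [np.float64(0.006386332257547462), np.float64(0.0051227757113752595)])
```

>>> carry_out:
  moves:
    - {"jaw": 0.04, "dx": -0.059, "dy": 0.001, "dz": 0.002, "yaw": 0}
    - {"jaw": 0.04, "dx": -0.059, "dy": 0.001, "dz": 0.002, "yaw": 0}
    - {"jaw": 0.04, "dx": 0, "dy": 0, "dz": 0.025, "yaw": 0}
    - {"jaw": 0.04, "dx": 0, "dy": 0, "dz": 0, "yaw": 0}

```text
t: 29.98
tool_pos: [0.4202, 0.1018, 0.1632]
orientation: [-2.763, 0.011, -0.093]
force: [0.1, 0.1, -0.4]
opening: 0.0395
gripper_force: 0.0
```

```bash
python3 st.py; python3 -c "
from plan import *
lane(); plan([L(191.5,123,42)])
im=snap('wrist','w7'); cv2.imwrite('pics/w7.png',im[:,:,::-1])
print(proj('w7',L(191.5,36.5-107*np.cos(2.7),18+107*np.sin(2.7))),proj('w7',L(191.5,36.5-87*np.cos(2.7),18+87*np.sin(2.7))))
"
```

```text
t 29.975 tcp [0.4202 0.1018 0.1632] F [ 0.1  0.1 -0.4] op 0.0395 0.0 
q [-0.223 -0.401  2.124  0.386  1.446  1.302]
x [ 0.998 -0.02   0.063] y [ 0.005 -0.93  -0.368] z [ 0.066  0.368 -0.927]
tcp lane mm [193.1 122.5  74.9] toolz lane [[0.031, -0.999, 0.03], [-0.998, -0.033, -0.055], [0.056, -0.028, -0.998]]
[0.42007541 0.11157005 0.13170854] rows 1
   1 x (-0.002, 0.003, 0.033, 0)
end [0.4204 0.1112 0.1313]
[[281.5705258  274.54311813]] [[282.93668094 239.04028632]]
```

>>> carry_out:
  grip_force: 10
  moves:
    - {"jaw": 0.04, "dx": -0.001, "dy": 0.001, "dz": 0.017, "yaw": 0}
    - {"jaw": 0.04, "dx": -0.001, "dy": 0.001, "dz": 0.016, "yaw": 0}
    - {"jaw": 0.0, "dx": 0, "dy": 0, "dz": 0, "yaw": 0}
    - {"jaw": 0.0, "dx": 0, "dy": 0, "dz": 0, "yaw": 0}
    - {"jaw": 0.0, "dx": 0, "dy": 0, "dz": 0, "yaw": 0}
    - {"jaw": 0.0, "dx": 0, "dy": 0, "dz": 0, "yaw": 0}

```text
t: 30.78
tool_pos: [0.4221, 0.1098, 0.1323]
orientation: [-2.767, 0.015, -0.096]
force: [0.4, -9.4, -3.6]
opening: 0.0103
gripper_force: 10.0
```

```bash
python3 st.py; cat > arc.py <<'E'
from plan import *
import sys
lane(); s=read_state(); M=R.from_rotvec(s['orientation']); Ml,o=T(P)
l=(s['tool_pos']-o)@Ml*1000; hx=np.array([0,36.5,18.]); 
g=l+ (Ml.T@M.as_matrix()[:,2])*-19; print('grasp lane',g.round(1),'r',np.hypot(g[1]-36.5,g[2]-18).round(1),'q',np.arctan2(g[2]-18,-(g[1]-36.5)).round(3))
q0=np.arctan2(g[2]-18,36.5-g[1]); p=np.array([36.5-97*np.cos(q0),18+97*np.sin(q0)]) if len(sys.argv)>2 else g[1:]
for q in np.linspace(q0,float(sys.argv[1]),int(np.ceil(abs(q0-float(sys.argv[1]))/.2))+1)[1:]:
    n=np.array([36.5-97*np.cos(q),18+97*np.sin(q)]); d=M.inv().apply(Ml@np.array([0,*(n-p)]))/1000; print(round(q,2),d.round(3).tolist()); p=n
E
python3 arc.py 0
```

```text
t 30.775 tcp [0.4221 0.1098 0.1323] F [ 0.4 -9.4 -3.6] op 0.0103 9.99849394429475 
q [-0.199 -0.37   2.158  0.387  1.374  1.302]
x [ 0.998 -0.023  0.065] y [ 0.002 -0.931 -0.365] z [ 0.069  0.364 -0.929]
tcp lane mm [190.1 121.   43.1] toolz lane [[0.029, -0.999, 0.026], [-0.998, -0.031, -0.058], [0.058, -0.024, -0.998]]
grasp lane [189.6 122.1  62.1] r 96.2 q 2.666
2.48 [0.01, -0.0, -0.015]
2.28 [0.013, 0.0, -0.013]
2.09 [0.016, 0.0, -0.01]
1.9 [0.017, 0.0, -0.007]
1.71 [0.018, 0.0, -0.003]
1.52 [0.018, 0.001, 0.0]
1.33 [0.018, 0.001, 0.004]
1.14 [0.017, 0.001, 0.007]
0.95 [0.015, 0.001, 0.01]
0.76 [0.013, 0.001, 0.013]
0.57 [0.011, 0.001, 0.015]
0.38 [0.007, 0.001, 0.017]
0.19 [0.004, 0.001, 0.018]
0.0 [0.001, 0.001, 0.018]
```

>>> carry_out:
  moves:
    - {"jaw": 0, "dx": 0, "dy": 0.003, "dz": 0, "yaw": 0}
    - {"jaw": 0, "dx": 0.01, "dy": 0, "dz": -0.015, "yaw": 0}
    - {"jaw": 0, "dx": 0.013, "dy": 0, "dz": -0.013, "yaw": 0}
    - {"jaw": 0, "dx": 0.016, "dy": 0, "dz": -0.01, "yaw": 0}
    - {"jaw": 0, "dx": 0, "dy": 0, "dz": 0, "yaw": 0}

```text
t: 31.4
tool_pos: [0.4591, 0.0945, 0.1709]
orientation: [-2.761, 0.013, -0.097]
force: [-4.0, 3.2, 9.1]
opening: 0.0105
gripper_force: 10.0
```

```bash
python3 st.py; python3 arc.py 0
```

```text
t 31.4 tcp [0.4591 0.0945 0.1709] F [-4.   3.2  9.1] op 0.0105 10.000002421438694 
q [-0.221 -0.284  2.02   0.388  1.431  1.3  ]
x [ 0.998 -0.022  0.066] y [ 0.004 -0.929 -0.369] z [ 0.069  0.369 -0.927]
tcp lane mm [189.9  83.5  84.2] toolz lane [[0.03, -0.999, 0.031], [-0.998, -0.032, -0.058], [0.059, -0.03, -0.998]]
grasp lane [189.3  84.6 103.2] r 97.8 q 2.085
1.9 [0.018, 0.0, -0.006]
1.71 [0.018, 0.0, -0.003]
1.52 [0.018, 0.001, 0.0]
1.33 [0.018, 0.001, 0.004]
1.14 [0.017, 0.001, 0.007]
0.95 [0.015, 0.001, 0.01]
0.76 [0.013, 0.001, 0.013]
0.57 [0.01, 0.001, 0.015]
0.38 [0.007, 0.001, 0.017]
0.19 [0.004, 0.001, 0.018]
0.0 [0.001, 0.001, 0.018]
```

Following well; continue the arc.

>>> carry_out:
  moves:
    - {"jaw": 0, "dx": 0.018, "dy": 0, "dz": -0.006, "yaw": 0}
    - {"jaw": 0, "dx": 0.018, "dy": 0, "dz": -0.003, "yaw": 0}
    - {"jaw": 0, "dx": 0.018, "dy": 0, "dz": 0, "yaw": 0}
    - {"jaw": 0, "dx": 0.018, "dy": 0.001, "dz": 0.004, "yaw": 0}
    - {"jaw": 0, "dx": 0.017, "dy": 0.001, "dz": 0.007, "yaw": 0}
    - {"jaw": 0, "dx": 0, "dy": 0, "dz": 0, "yaw": 0}

```text
t: 32.15
tool_pos: [0.5487, 0.092, 0.1737]
orientation: [-2.761, 0.013, -0.099]
force: [2.0, 4.8, 5.7]
opening: 0.0102
gripper_force: 10.0
```

```bash
python3 st.py; python3 arc.py 0
```

```text
t 32.15 tcp [0.5487 0.092  0.1737] F [2.  4.8 5.7] op 0.0102 10.000211987680814 
q [-0.188 -0.029  1.787  0.392  1.397  1.32 ]
x [ 0.997 -0.022  0.067] y [ 0.004 -0.929 -0.37 ] z [ 0.071  0.37  -0.927]
tcp lane mm [191.2  -6.1  86.8] toolz lane [[0.031, -0.999, 0.032], [-0.998, -0.032, -0.059], [0.06, -0.03, -0.998]]
grasp lane [190.6  -5.  105.7] r 97.0 q 1.129
0.94 [0.015, 0.001, 0.01]
0.75 [0.013, 0.001, 0.013]
0.56 [0.01, 0.001, 0.015]
0.38 [0.007, 0.001, 0.017]
0.19 [0.004, 0.001, 0.018]
0.0 [0.001, 0.001, 0.018]
```

>>> carry_out:
  moves:
    - {"jaw": 0, "dx": 0.015, "dy": 0.001, "dz": 0.01, "yaw": 0}
    - {"jaw": 0, "dx": 0.013, "dy": 0.001, "dz": 0.013, "yaw": 0}
    - {"jaw": 0, "dx": 0.01, "dy": 0.001, "dz": 0.015, "yaw": 0}
    - {"jaw": 0, "dx": 0.007, "dy": 0.001, "dz": 0.017, "yaw": 0}
    - {"jaw": 0, "dx": 0, "dy": 0, "dz": 0, "yaw": 0}

```text
t: 32.78
tool_pos: [0.5977, 0.109, 0.1243]
orientation: [-2.759, 0.013, -0.101]
force: [5.3, 10.5, 5.5]
opening: 0.01
gripper_force: 10.0
```

```bash
python3 st.py; python3 arc.py 0
```

```text
t 32.775 tcp [0.5977 0.109  0.1243] F [ 5.3 10.5  5.5] op 0.01 9.999959406122798 
q [-0.144  0.145  1.701  0.403  1.299  1.326]
x [ 0.997 -0.022  0.069] y [ 0.005 -0.928 -0.372] z [ 0.072  0.371 -0.926]
tcp lane mm [191.6 -54.6  34.1] toolz lane [[0.031, -0.999, 0.034], [-0.998, -0.033, -0.061], [0.062, -0.032, -0.998]]
grasp lane [191.  -53.5  53.1] r 96.6 q 0.372
0.19 [0.004, 0.001, 0.017]
0.0 [0.001, 0.001, 0.018]
```

>>> carry_out:
  moves:
    - {"jaw": 0, "dx": 0.002, "dy": -0.003, "dz": 0.009, "yaw": 0}
    - {"jaw": 0, "dx": 0.001, "dy": 0, "dz": 0.009, "yaw": 0}
    - {"jaw": 0, "dx": 0.001, "dy": 0, "dz": 0.008, "yaw": 0}
    - {"jaw": 0, "dx": 0, "dy": 0, "dz": 0.006, "yaw": 0}
    - {"jaw": 0, "dx": 0, "dy": 0, "dz": 0, "yaw": 0}

```text
t: 33.4
tool_pos: [0.6031, 0.1201, 0.0945]
orientation: [-2.764, 0.015, -0.099]
force: [7.0, -1.1, -1.3]
opening: 0.0101
gripper_force: 10.0
```

```bash
python3 st.py; python3 arc.py 0
```

```text
t 33.4 tcp [0.6031 0.1201 0.0945] F [ 7.  -1.1 -1.3] op 0.0101 9.999936148524284 
q [-0.12   0.19   1.707  0.404  1.242  1.33 ]
x [ 0.997 -0.024  0.067] y [ 0.003 -0.93  -0.367] z [ 0.071  0.366 -0.928]
tcp lane mm [192.1 -59.7   2.2] toolz lane [[0.029, -0.999, 0.029], [-0.998, -0.031, -0.06], [0.061, -0.027, -0.998]]
grasp lane [191.5 -58.5  21.2] r 95.1 q 0.033
0.0 [0.002, 0.0, 0.003]
```

>>> carry_out:
  moves:
    - {"jaw": 0, "dx": 0.002, "dy": 0, "dz": 0.002, "yaw": 0}
    - {"jaw": 0, "dx": 0, "dy": 0, "dz": 0.002, "yaw": 0}

```text
t: 33.65
tool_pos: [0.6035, 0.1218, 0.0901]
orientation: [-2.764, 0.015, -0.093]
force: [0.6, -4.9, -0.0]
opening: 0.0101
gripper_force: 10.0
```

>>> carry_out:
  moves:
    - {"jaw": 0, "dx": 0, "dy": 0, "dz": 0.002, "yaw": 0}
    - {"jaw": 0, "dx": 0, "dy": 0, "dz": 0, "yaw": 0}

```text
t: 33.9
tool_pos: [0.6037, 0.1226, 0.0881]
orientation: [-2.764, 0.015, -0.093]
force: [-0.7, -5.6, -1.8]
opening: 0.0103
gripper_force: 10.0
```

```bash
python3 st.py; python3 arc.py -0.03
```

```text
t 33.9 tcp [0.6037 0.1226 0.0881] F [-0.7 -5.6 -1.8] op 0.0103 9.99987579882145 
q [-0.116  0.203  1.705  0.405  1.235  1.33 ]
x [ 0.998 -0.023  0.063] y [ 0.002 -0.93  -0.368] z [ 0.067  0.367 -0.928]
tcp lane mm [192.2 -60.2  -4.6] toolz lane [[0.029, -0.999, 0.029], [-0.998, -0.031, -0.056], [0.057, -0.027, -0.998]]
grasp lane [191.6 -59.1  14.3] r 95.7 q -0.038
-0.03 [0.001, 0.0, -0.001]
```

>>> carry_out:
  moves:
    - {"jaw": 0, "dx": 0, "dy": 0.001, "dz": 0.002, "yaw": 0}
    - {"jaw": 0, "dx": 0, "dy": 0, "dz": 0.002, "yaw": 0}

```text
t: 34.15
tool_pos: [0.604, 0.1238, 0.0846]
orientation: [-2.763, 0.014, -0.093]
force: [-5.1, -5.2, 9.3]
opening: 0.01
gripper_force: 10.0
```

>>> carry_out:
  moves:
    - {"jaw": 0, "dx": 0, "dy": 0, "dz": 0.002, "yaw": 0}
    - {"jaw": 0, "dx": 0, "dy": 0, "dz": 0, "yaw": 0}

```text
t: 34.4
tool_pos: [0.6045, 0.1241, 0.0838]
orientation: [-2.763, 0.013, -0.095]
force: [-6.6, -5.1, 7.0]
opening: 0.0103
gripper_force: 10.0
```

```bash
python3 st.py; python3 arc.py -0.03; python3 -c "
from plan import *
snap('scene','s8');snap('side','d8')
a=cv2.imread('pics/s8.png')[160:290,170:300];b=cv2.imread('pics/d8.png')[165:265,200:330]
a=cv2.resize(a,(400,400),interpolation=2);b=cv2.resize(b,(400,308),interpolation=2);b=cv2.copyMakeBorder(b,0,92,0,0,0)
cv2.imwrite('pics/m8.png',np.hstack([a,b]))"
```

```text
t 34.4 tcp [0.6045 0.1241 0.0838] F [-6.6 -5.1  7. ] op 0.0103 10.000492259860039 
q [-0.114  0.21   1.706  0.407  1.226  1.327]
x [ 0.998 -0.022  0.064] y [ 0.003 -0.93  -0.368] z [ 0.068  0.367 -0.928]
tcp lane mm [192.2 -61.   -9.2] toolz lane [[0.03, -0.999, 0.03], [-0.998, -0.032, -0.056], [0.057, -0.028, -0.998]]
grasp lane [191.6 -59.9   9.7] r 96.8 q -0.085
-0.03 [0.001, -0.0, -0.005]
```

>>> carry_out:
  moves:
    - {"jaw": 0.04, "dx": 0, "dy": 0, "dz": 0, "yaw": 0}
    - {"jaw": 0.04, "dx": 0, "dy": 0, "dz": 0, "yaw": 0}
    - {"jaw": 0.04, "dx": 0, "dy": 0, "dz": 0, "yaw": 0}
    - {"jaw": 0.04, "dx": 0, "dy": 0, "dz": -0.02, "yaw": 0}
    - {"jaw": 0.04, "dx": 0, "dy": 0, "dz": -0.05, "yaw": 0}
    - {"jaw": 0.04, "dx": 0, "dy": 0, "dz": -0.06, "yaw": 0}
    - {"jaw": 0.04, "dx": -0.03, "dy": 0.04, "dz": -0.02, "yaw": 0}
    - {"jaw": 0.04, "dx": -0.03, "dy": 0.04, "dz": -0.02, "yaw": 0}

```text
t: 35.5
tool_pos: [0.5333, -0.0128, 0.2102]
orientation: [-2.764, 0.012, -0.099]
force: [0.5, -0.8, -0.2]
opening: 0.0399
gripper_force: 0.0
```

```bash
python3 st.py; python3 -c "
from plan import *
snap('scene','s9');snap('side','d9');snap('wrist','w9')
a=cv2.imread('pics/s9.png')[160:300,170:310];b=cv2.imread('pics/w9.png')
a=cv2.resize(a,(400,400),interpolation=2);b=cv2.resize(b,(400,300),interpolation=2);b=cv2.copyMakeBorder(b,0,100,0,0,0)
cv2.imwrite('pics/m9.png',np.hstack([a,b]))
for f in('s9','w9','d9'): print(f,[(q,proj(f,L(191.5,36.5-107*np.cos(q),18+107*np.sin(q)))[0].round(1).tolist()) for q in(-.05,0,.05,.1)],proj(f,L(182,0,26)).round(1))"
```

```text
t 35.5 tcp [ 0.5333 -0.0128  0.2102] F [ 0.5 -0.8 -0.2] op 0.0399 0.0 
q [-0.387 -0.044  1.733  0.375  1.533  1.163]
x [ 0.997 -0.022  0.068] y [ 0.005 -0.93  -0.367] z [ 0.071  0.366 -0.928]
s9 [(-0.05, [257.2, 193.7]), (0, [257.6, 192.8]), (0.05, [257.9, 191.9]), (0.1, [258.1, 191.1])] [[236.8 206.7]]
w9 [(-0.05, [183.1, 113.4]), (0, [181.4, 113.1]), (0.05, [179.6, 113.1]), (0.1, [177.7, 113.5])] [[192.  195.1]]
d9 [(-0.05, [272.4, 193.3]), (0, [272.6, 192.0]), (0.05, [272.7, 190.8]), (0.1, [272.7, 189.5])] [[250.6 193.9]]
```

View pics/m9.png

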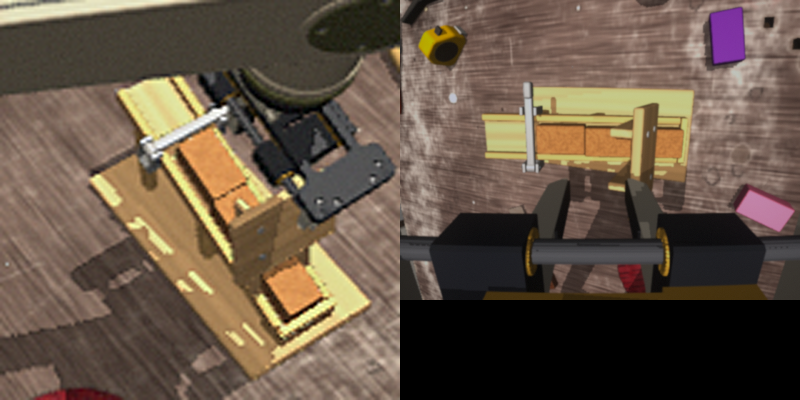

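```bash
python3 -c "
from plan import *
plan([L(191.5,-59,100),L(191.5,-59,32)])"
```

```text
[0.60138635 0.08619574 0.18621072] rows 3
   3 x (0.021, -0.028, 0.021, 0)
[0.6020951  0.10944231 0.12231162] rows 2
   2 x (-0.002, 0.001, 0.034, 0)
end [0.6023 0.11   0.1221]
```

>>> carry_out:
  moves:
    - {"jaw": 0, "dx": 0.021, "dy": -0.028, "dz": 0.021, "yaw": 0}
    - {"jaw": 0, "dx": 0.021, "dy": -0.028, "dz": 0.021, "yaw": 0}
    - {"jaw": 0, "dx": 0.021, "dy": -0.028, "dz": 0.021, "yaw": 0}
    - {"jaw": 0, "dx": 0, "dy": 0, "dz": 0, "yaw": 0}
    - {"jaw": 0, "dx": -0.002, "dy": 0.001, "dz": 0.032, "yaw": 0}
    - {"jaw": 0, "dx": -0.002, "dy": 0.001, "dz": 0.03, "yaw": 0}
    - {"jaw": 0, "dx": 0, "dy": 0, "dz": 0, "yaw": 0}

```text
t: 36.52
tool_pos: [0.5985, 0.1103, 0.1235]
orientation: [-2.762, 0.014, -0.088]
force: [0.7, -0.4, 0.2]
opening: 0.0004
gripper_force: 0.0
```

```bash
python3 st.py; python3 -c "
from plan import *
lane()"
```

```text
t 36.525 tcp [0.5985 0.1103 0.1235] F [ 0.7 -0.4  0.2] op 0.0004 0.0 
q [-0.139  0.155  1.69   0.397  1.305  1.335]
x [ 0.998 -0.021  0.059] y [ 0.002 -0.929 -0.369] z [ 0.063  0.368 -0.928]
tcp lane mm [192.6 -55.4  32.8] toolz lane [[0.029, -0.999, 0.03], [-0.998, -0.03, -0.052], [0.053, -0.029, -0.998]]
```

>>> carry_out:
  moves:
    - {"jaw": 0, "dx": 0.004, "dy": 0, "dz": 0.003, "yaw": 0}
    - {"jaw": 0, "dx": 0, "dy": 0, "dz": 0.003, "yaw": 0}

```text
t: 36.78
tool_pos: [0.6065, 0.1113, 0.1221]
orientation: [-2.763, 0.014, -0.099]
force: [1.1, -0.4, -0.2]
opening: 0.0004
gripper_force: 0.0
```

>>> carry_out:
  moves:
    - {"jaw": 0, "dx": 0, "dy": 0, "dz": 0.002, "yaw": 0}

```text
t: 36.9
tool_pos: [0.6059, 0.1122, 0.1194]
orientation: [-2.763, 0.014, -0.097]
force: [0.5, -2.1, 8.2]
opening: 0.0003
gripper_force: 4.6
```

>>> carry_out:
  moves:
    - {"jaw": 0, "dx": 0, "dy": 0, "dz": 0.002, "yaw": 0}

```text
t: 37.02
tool_pos: [0.6062, 0.1125, 0.1189]
orientation: [-2.763, 0.013, -0.098]
force: [-9.5, -8.9, 21.2]
opening: 0.0005
gripper_force: 11.3
```

```bash
python3 st.py; python3 -c "
from plan import *
lane()"
```

```text
t 37.025 tcp [0.6062 0.1125 0.1189] F [-9.5 -8.9 21.2] op 0.0005 11.301246086804895 
q [-0.133  0.173  1.679  0.399  1.29   1.335]
x [ 0.998 -0.022  0.066] y [ 0.004 -0.93  -0.368] z [ 0.07   0.367 -0.928]
tcp lane mm [193.3 -63.   27.7] toolz lane [[0.03, -0.999, 0.029], [-0.998, -0.032, -0.059], [0.06, -0.028, -0.998]]
```

>>> carry_out:
  moves:
    - {"jaw": 0, "dx": 0, "dy": 0, "dz": -0.02, "yaw": 0}
    - {"jaw": 0, "dx": 0, "dy": 0, "dz": -0.05, "yaw": 0}
    - {"jaw": 0, "dx": 0, "dy": 0, "dz": -0.06, "yaw": 0}
    - {"jaw": 0, "dx": 0, "dy": 0, "dz": -0.05, "yaw": 0}
    - {"jaw": 0, "dx": 0, "dy": 0, "dz": 0, "yaw": 0}
    - {"jaw": 0, "dx": 0, "dy": 0, "dz": 0, "yaw": 0}

```text
t: 37.78
tool_pos: [0.5929, 0.0469, 0.2835]
orientation: [-2.763, 0.015, -0.095]
force: [0.3, 0.7, -0.7]
opening: 0.0004
gripper_force: 0.0
```

```bash
python3 st.py; python3 -c "
from plant import close_job
print(close_job())"
```

```text
t 37.775 tcp [0.5929 0.0469 0.2835] F [ 0.3  0.7 -0.7] op 0.0004 0.0 
q [-0.25   0.049  1.507  0.383  1.61   1.342]
x [ 0.998 -0.023  0.064] y [ 0.002 -0.93  -0.368] z [ 0.068  0.367 -0.928]
the job is handed in; nothing more can be done
None
```

I handed the job in at 37.8 s (no verdict came back): the oldest block lies flat on the walnut, the fresh block is loaded and the row is home (about 13 N at the stop), and the latch is down in its catch, not giving under about 25 N; the tape measure and cup were not touched.

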